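Load a coating jig with witness blocks and a rod between centres

TASK

Load the coating jig for its next run: pull the specimen drawer well open, take out every brass witness block there is and seat each one flat and square at the bottom of its own pocket in the jig, and mount the copper rod between the jig's two centres, with the tailstock slid up so that both centre points are fully home in the rod's end holes. Finish with the drawer pushed fully shut, everything released, and leave the other things on the bench standing where they are.

Things in the scene. Friction and masses are not known exactly. Their poses are not given: they have to be found in the camera images.
- drawer (a joint): Opening of the drawer in the low white drawer unit on the left (260 deep x 320 wide x 95 mm high): 0 = shut, 0.18 m = fully open; starts 0 to 8 mm open. Slides towards the robot along -x of its handle's frame, light (about 1 N), stays where left. Open it about 160 mm to reach the blocks from above. Drawer floor 22 mm above the bench, side walls 73 mm, front's top edge 83 mm
- drawer_handle (a point): Middle of the drawer's steel bar handle: a level bar 11 mm thick, 120 mm long, 57 mm above the bench, its centre 35 mm in front of the drawer's grey front. Moves with the drawer. Own x points into the unit, away from the robot; own y runs along the bar; z up
- block0: Flat brass witness block, 60 (own x) x 32 (own y) x 18 mm (own z), 120 g, origin at its centre. Two or three are present, all alike; they fit any pocket either way round. Starts flat on the drawer floor, just behind the drawer front, long side roughly along the slide, in its own lane: lanes 80 mm apart, parted by black ribs 6 mm high
- block1: Flat brass witness block, 60 (own x) x 32 (own y) x 18 mm (own z), 120 g, origin at its centre. Two or three are present, all alike; they fit any pocket either way round. Starts flat on the drawer floor, just behind the drawer front, long side roughly along the slide, in its own lane: lanes 80 mm apart, parted by black ribs 6 mm high
- block2: Flat brass witness block, 60 (own x) x 32 (own y) x 18 mm (own z), 120 g, origin at its centre. Two or three are present, all alike; they fit any pocket either way round. Starts flat on the drawer floor, just behind the drawer front, long side roughly along the slide, in its own lane: lanes 80 mm apart, parted by black ribs 6 mm high
- pocket0 (a point): Centre of the floor of jig pocket 1 of 3, 17 mm above the bench, 8 mm below the rim. The pocket is 64 (own x) x 36 mm (own y) at the floor, 2 mm larger all round than a block, bevelled to 69 x 41 mm at the rim; a seated block's centre is 9 mm above this point. Pockets lie 80 mm apart along own y in the aluminium plate on the robot's side of the jig on the right; z up
- pocket1 (a point): Centre of the floor of jig pocket 2 of 3, 17 mm above the bench, 8 mm below the rim. The pocket is 64 (own x) x 36 mm (own y) at the floor, 2 mm larger all round than a block, bevelled to 69 x 41 mm at the rim; a seated block's centre is 9 mm above this point. Pockets lie 80 mm apart along own y in the aluminium plate on the robot's side of the jig on the right; z up
- pocket2 (a point): Centre of the floor of jig pocket 3 of 3, 17 mm above the bench, 8 mm below the rim. The pocket is 64 (own x) x 36 mm (own y) at the floor, 2 mm larger all round than a block, bevelled to 69 x 41 mm at the rim; a seated block's centre is 9 mm above this point. Pockets lie 80 mm apart along own y in the aluminium plate on the robot's side of the jig on the right; z up
- centre_mid (a point): Fixed point on the jig's line of centres, 60 mm above the bench, where the middle of the mounted rod belongs. Own y runs from the tailstock (-y) to the fixed green headstock (+y, top 76 mm above the bench), z up, pockets on the -x side. The headstock's steel cone (60 degrees, 13 mm thick) has its tip at y = +70 mm
- rest0 (a point): Floor of the slot in the blue rest under the rod's tailstock end, 49.5 mm above the bench; its twin is 118 mm further along own y. Each is 14 mm thick along y, its slot 24 mm wide (own x) and flared, flare tops 72 mm above the bench. A rod laid in both rests lies loosely with its axis 0.5 mm below the line of centres and can be pushed along them
- tail (a joint): Travel of the green tailstock towards the headstock: 0 = drawn back, stop at 0.060 m. Its cone tip is at y = travel - 115 mm in centre_mid's frame. 0.045 to 0.049 = both points home in the rod; at 0 the tips are 185 mm apart. Starts at 0.020 to 0.055: too close for the rod. Stiff (about 4 N), stays where left. Pushed up, it shoves the rod along onto the headstock point until all stops (10 to 15 N)
- tail_grip (a point): Middle of the red upright tab on top of the tailstock, 95 mm above the bench; moves with it. The tab is 14 mm thick along the line of centres (own y), 30 mm wide (own x), from 75 to 110 mm above the bench; the green carriage under it is 50 x 50 mm
- rod: Specimen rod, 150 mm long along own x, 180 g, origin at its centre on its axis. Middle 82 mm: round copper bar 16 mm thick. Each end: square aluminium ferrule 20 x 20 mm, 34 mm long, with an 8 mm square hole 14 mm deep in its end face. Either end to either centre, on any of its four sides. Starts on a cork pad 25 mm high (160 x 70 mm), its axis 35 mm above the bench
- amber_bottle: Bystander, to be left alone: amber bottle, 64 mm thick, 150 mm tall; origin at the centre of its underside
- white_jar: Bystander, to be left alone: white jar, 56 mm thick, 80 mm tall; origin at the centre of its underside
- beaker: Bystander, to be left alone: beaker, glass, 72 mm wide, 90 mm tall; origin at the centre of its underside
- vial: Bystander, to be left alone: small vial, 26 mm thick, 45 mm tall; origin at the centre of its underside
- spatula: Bystander, to be left alone: spatula, steel, 150 mm long, lying flat; origin at the centre of its underside
- tip_box: Bystander, to be left alone: green tip box, 80 x 110 x 50 mm; origin at the centre of its underside
- dropper: Bystander, to be left alone: dropper bottle, 34 mm thick, 70 mm tall; origin at the centre of its underside
Things that resemble listed ones, but are neither listed nor needed, are in the scene too. Of the things that look like the rod, the smaller one is meant.

How it is judged:
By the outcome, as a careful person would: the job done as asked, in the order asked, and still so for the second after the job is handed in, with the robot touching nothing.
Of block0, block1, block2 only 2 to 3 are there at a start; the rules pass over those that are not, and their reading is None.
At some moment in a run one of block0, block1, block2 may be knocked a few centimetres aside while the robot is not near it.
Once in a run the grip may slacken for a moment while it holds something.
It also fails if it takes over 210 s, if anything falls off the work surface, if the arm or the gripper's body presses on something with over 40 N, if the wrist force passes 120 N, or if a joint passes its speed limit or range.

ROBOT

A 6-joint arm with a two-finger parallel gripper is mounted at the origin on the work surface. World frame = base frame: x ahead of the robot, y to its left, z up, the work surface at z = 0. Lengths are in mm, angles in rad, forces in N, time in s.
With the tool pointing down it reaches from about 350 to 975 mm from the base axis. Payload 7.1 kg.
Tool frame: the origin (TCP) lies midway between the tips of the shut fingers; the grasp point (between the pads) lies 19 mm behind it; z points along the fingers, y is the line along which they close (so a half turn about z gives the same grasp; the last joint's range is limited). The gripper opens to 88 mm and grips with 3 to 60 N. Pads are 20 mm wide; open, the fingers measure 115 mm over their backs; the gripper's body (75 mm by 178 mm) begins 61 mm behind the grasp point.
Start: joints at [-1.132, 0.423, 1.63, -0, 1.089, -0.019], TCP at [276.249, -560.617, 222.675] pointing down, gripper open.
Joint ranges: [-3, 3], [-0.9, 2.11], [0.09, 2.58], [-1.31, 4.45], [0.11, 2.69], [-2.54, 2.54]. Speed limits (rad/s): [2.39, 2.39, 3.01, 3.14, 3.14, 3.14].

INTERFACE

Orientations are given as a rotation vector (axis times angle).
In Python, from workcell import ctrl gives the robot as it stands. The module is installed in compiled form; this text tells all that it offers.
- The arm moves only by the tool apply_moves, never from a script. Its argument "targets" is a list of rows, each a list of 3 entries, a list of its own where there are three numbers: the opening, from -1 (shut) to 1 (fully open), then the shift along the tool's x, y, z normalised to -1 to 1, where 1 is 5 cm, then the turn, a rotation vector about the tool's x, y, z normalised to -1 to 1, where 1 is 90 degrees. In form: [[jaw, [x, y, z], [wx, wy, wz]], ...]. A call has 1 to 8 rows; each row shifts and turns the commanded pose from where the row before left it, along the tool's axes as they then stand; what a row does not reach is not made up. A row lasts 1/8 s, in which the tool goes at most 62.5 mm and 10.7 degrees, less where a joint would pass 70% of its speed; a pose out of reach is approached as far as the arm can. A call with a number of a shift or a turn outside -1 to 1 is refused whole. A call with a gripper value outside its range is refused whole. The fingers move at their own pace and stop on an object; the grip force is fixed at half the most. Time passes only in rows, so rows that do not move let the fingers close. It gives the time, the measured TCP pose, the force, the opening and the grip force at its end, in the units of the state.
- ctrl.get_obs(): the state, without advancing time (a new reading comes with each control period).
- ctrl.get_image(name): name is "scene" or "top"; returns a dict with "pixels" (480x640x3 uint8, blue, green, red), "camera_matrix" (3x3 intrinsics, pixels), "view" (4x4, takes a point from world to camera coordinates). Camera axes: x right, y down, z forward; pixel columns grow to the right and rows downward; lengths in mm; the calibration is good to about 2 mm. A picture is of the moment at which its call begins. There is no depth.
- ctrl.close_job(): hands the job in; it is judged then, once.
Trained networks look in the newest picture that a camera, given by its name, has taken for a name from the list of things; names that differ only in an ending like _2 or _b are one class to them, and where a whole thing is asked for, a point or a joint stands for the part that bears it (a point fixed in the world has none). Each returns a list of dicts, best first, with "score" (0 to 1); they miss things now and then, are a little off and sometimes report something else, mostly with a low value. They report only what shows in the picture. A call takes as long as a camera call. They do not tell look-alikes from the thing itself.
- ctrl.masks_of(label, camera): "region" (480x640 bool, what is visible of it) and "bbox" ([left, top, right, bottom] in pixels, round what is visible of it).
- ctrl.pinpoint(label, camera): "xy" ([column, row] in pixels: a listed point, or the origin of a listed thing).
The state is a dict: "t": time; "qpos": joint angles; "qvel": joint speeds; "joint_torque": joint torques, N m; "ee_pos": TCP position; "orientation": TCP orientation; "ft_force": force on the tool from outside, world axes, zero at the start; "moment": the same for the moment, N m; "width": finger opening in mm; "grasp_force": force on a finger pad.
Only numpy, scipy, OpenCV 4.12 (cv2) and the standard library are available. Lean on these libraries where they do the work, as an engineer would, in place of code of your own. Each camera call takes 0.05 s, during which the arm holds its last target. There are 200 camera calls.

## Working session

There is one attempt and no reset: what is moved stays moved. The work goes in short steps, Python scripts to look and compute and a tool call to move; the robot and the scene stay as the last step left them, time stands still between calls to the robot, and variables do not carry over. Pictures are saved under pics/ and viewed, at most 14 in all, crops included, and the job is handed in when it is done.

Besides the shell and the picture viewer there is one more tool, called after "Request:" in YAML: its name, and indented under it one key for each argument. apply_moves: Moves the arm, as the interface text tells. Scaled input: -1 to 1 covers 5 cm each way for a shift and 90 degrees each way for a turn. Its arguments: {"type":"object","properties":{"targets":{"type":"array"}},"required":["targets"]}

```bash
mkdir -p pics; cat > h.py <<'E'
import numpy as np, cv2
from scipy.spatial.transform import Rotation as R
from workcell import ctrl
def pix2w(im,uv,z):
    K=im["camera_matrix"];V=im["view"];d=V[:3,:3].T@np.linalg.solve(K,[uv[0],uv[1],1.]);c=-V[:3,:3].T@V[:3,3]
    return c+d*(z-c[2])/d[2]
def w2pix(im,p):
    q=im["view"]@np.r_[p,1.];q=im["camera_matrix"]@q[:3];return q[:2]/q[2]
def save(im,n,crop=None,s=1):
    a=im["pixels"]
    if crop: a=a[crop[1]:crop[3],crop[0]:crop[2]]
    cv2.imwrite("pics/"+n+".png",cv2.resize(a,None,fx=s,fy=s,interpolation=cv2.INTER_CUBIC))
E
python3 - <<'E'
from h import *
print(ctrl.get_obs())
Z=dict(drawer_handle=57,block0=31,pocket0=17,pocket1=17,pocket2=17,centre_mid=60,rest0=49.5,tail_grip=95,rod=35,amber_bottle=0,white_jar=0,beaker=0,vial=0,tip_box=0,dropper=0,spatula=0)
for c in ("top","scene"):
    im=ctrl.get_image(c);save(im,c+"0")
    print(c,-im["view"][:3,:3].T@im["view"][:3,3])
    for n,z in Z.items():
        for r in ctrl.pinpoint(n,c)[:5]:
            print(n,round(r["score"],2),np.round(r["xy"],1),np.round(pix2w(im,r["xy"],z),1))
E
```

```text
{'t': 0.0, 'qpos': array([-1.13201724e+00,  4.23821349e-01,  1.63067286e+00,  1.60680663e-05,
        1.08860906e+00, -1.89863182e-02]), 'qvel': array([-0.00224089, -0.00021529, -0.00131227, -0.00119449,  0.00086205,
       -0.0008423 ]), 'joint_torque': array([ 6.82143946e-04, -5.44629836e+01, -2.73666787e+01,  6.42889109e-02,
        2.27737916e-02, -1.03315285e-04]), 'ee_pos': array([ 276.01633336, -560.1361597 ,  221.92060428]), 'orientation': array([-3.05822231e+00, -7.12447099e-01,  4.72322419e-04]), 'ft_force': array([-0.33920296,  0.35771743,  0.52679123]), 'moment': array([-0.02469844, -0.00141214, -0.00589022]), 'grasp_force': 0.0, 'width': 87.99248336176993}
top [ 353.32165179   18.93291582 1308.83023721]
drawer_handle 0.95 [191.1 201.9] [582.5 346.6  57. ]
block0 0.56 [450.1 268. ] [ 435.9 -315.7   31. ]
block0 0.41 [189.9 200.8] [590.1 356.7  31. ]
pocket0 0.96 [388.1 259.4] [ 454.3 -159.6   17. ]
pocket0 0.75 [450.1 266.7] [ 440.2 -319.4   17. ]
pocket0 0.73 [420.1 264. ] [ 444.9 -242.2   17. ]
pocket0 0.44 [410.1 158.9] [ 722.1 -214.4   17. ]
pocket1 0.96 [388.1 259.4]
[... 1968 characters left out ...]
[495.9  44.9  35. ]
rod 0.74 [185.1 286.7] [ 357.1 -270.6   35. ]
rod 0.55 [239.8 307.8] [ 503.1 -226.8   35. ]
rod 0.2 [250.8 292.6] [ 476.9 -176.4   35. ]
amber_bottle 0.76 [412.5 317.4] [756.7  53.6   0. ]
amber_bottle 0.31 [359.9 337.3] [720.5 -78.5   0. ]
white_jar 0.76 [362.7 339. ] [728.2 -78.2   0. ]
beaker 0.91 [308.8 371.9] [ 719.4 -224.8   -0. ]
beaker 0.65 [232.2 400.6] [ 674.8 -376.8    0. ]
beaker 0.53 [248.5 291.3] [ 431.6 -150.5    0. ]
vial 0.45 [189.2 288.3] [ 326.  -244.5    0. ]
dropper 0.81 [234.  401.1] [ 678.1 -375.1    0. ]
spatula 0.83 [324.8 222.5] [326.  202.4   0. ]
spatula 0.27 [218.8 304.5] [ 424.3 -229.6    0. ]
spatula 0.22 [187.2 315.5] [ 408.2 -302.6    0. ]
```

View pics/top0.png

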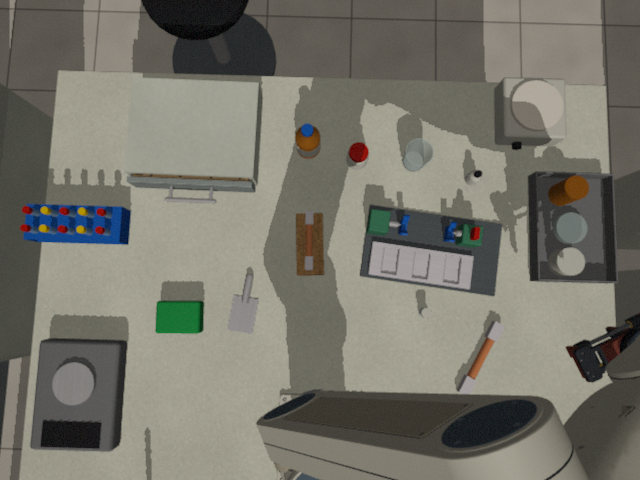

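View pics/scene0.png

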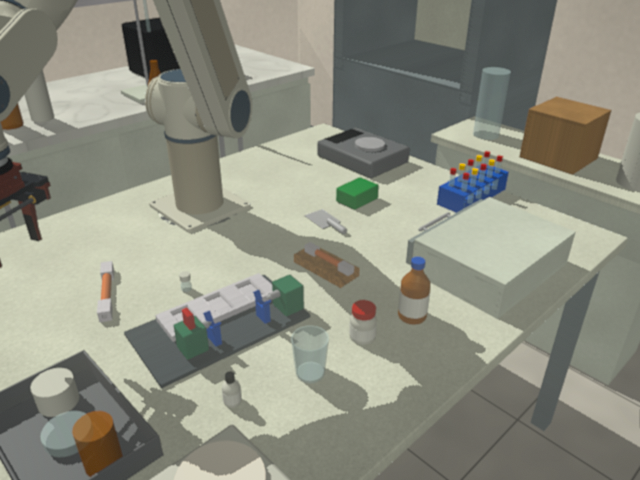

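```bash
python3 - <<'E'
from h import *
im=ctrl.get_image("top")
save(im,"jig",(355,195,510,300),5)
a=im["pixels"]
c1=cv2.resize(a[170:220,120:270],None,fx=5,fy=5,interpolation=cv2.INTER_CUBIC)
c2=cv2.resize(a[205:285,285:335],None,fx=5,fy=5,interpolation=cv2.INTER_CUBIC)
o=np.zeros((590,750+50,3),np.uint8);o[:250,:750]=c1;
c2=cv2.rotate(c2,cv2.ROTATE_90_COUNTERCLOCKWISE);o[260:510,:400]=c2
cv2.imwrite("pics/dr.png",o)
for l in ("pocket0","rod","drawer_handle"):
    for r in ctrl.masks_of(l,"top")[:4]:
        ys,xs=np.nonzero(r["region"]);print(l,r["score"],np.round(r["bbox"]),len(xs),cv2.minAreaRect(np.c_[xs,ys].astype(np.float32)))
# joint fit of the jig: x,y,yaw,D(pocket x offset),tail
P={c:(ctrl.get_image(c)) for c in ("top","scene")}
for c in P: print(c, {n:[ (round(r["score"],2),np.round(r["xy"],1).tolist()) for r in ctrl.pinpoint(n,c)[:3]] for n in ("pocket0","centre_mid","rest0","tail_grip")})
E
```

```text
pocket0 0.92 [362. 205. 498. 296.] 9693 ((431.790283203125, 249.61907958984375), (137.04196166992188, 72.91655731201172), 8.569140434265137)
rod 0.77 [305. 211. 315. 267.] 404 ((308.5110778808594, 239.500244140625), (8.197976112365723, 57.097015380859375), 1.2730300426483154)
rod 0.71 [456. 320. 504. 394.] 866 ((480.433349609375, 357.702392578125), (14.307218551635742, 79.6375732421875), 26.9802303314209)
drawer_handle 0.93 [125. 175. 251. 202.] 1779 ((190.31698608398438, 188.20944213867188), (127.40138244628906, 26.540143966674805), 2.4895529747009277)
top {'pocket0': [(0.92, [422.2, 265.1]), (0.85, [451.6, 268.9]), (0.61, [390.2, 258.2])], 'centre_mid': [(0.93, [428.7, 230.2])], 'rest0': [(0.8, [451.5, 233.8]), (0.56, [412.7, 158.4])], 'tail_grip': [(0.65, [474.2, 231.0])]}
scene {'pocket0': [(0.97, [188.4, 319.2]), (0.66, [217.5, 306.2]), (0.59, [250.1, 291.4])], 'centre_mid': [(0.6, [237.3, 309.5])], 'rest0': [], 'tail_grip': [(0.87, [189.5, 313.5])]}
```

View pics/jig.png

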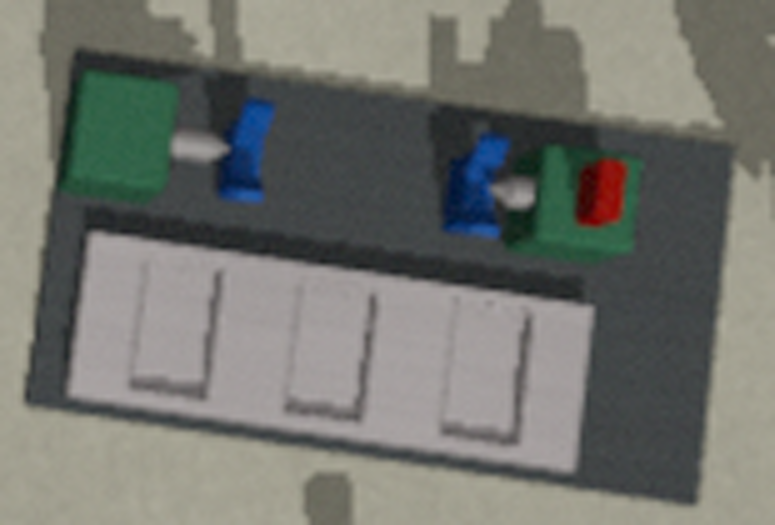

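View pics/dr.png

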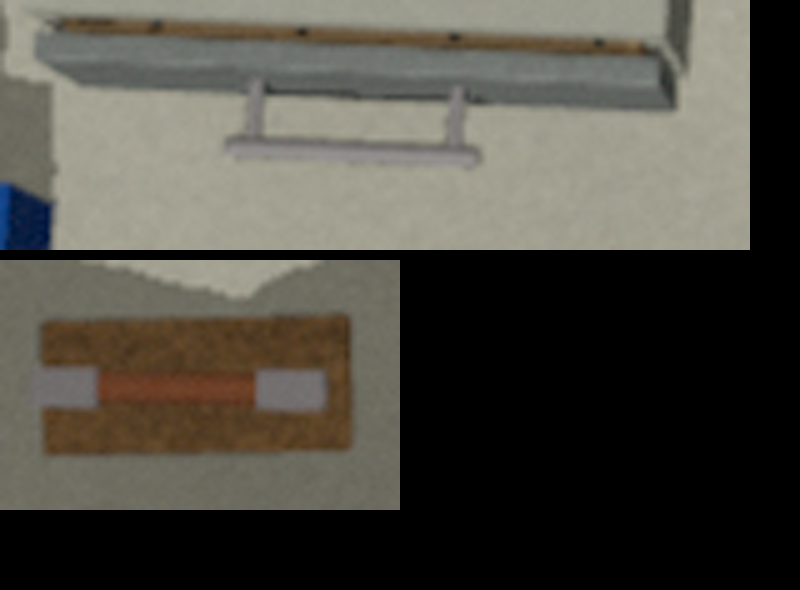

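```bash
python3 - <<'E'
from h import *
from scipy.optimize import least_squares
im=ctrl.get_image("top")
J=lambda u,v,z:pix2w(im,(355+(u+.5)/5-.5,195+(v+.5)/5-.5),z)[:2].round(1)
print("plate",[J(*p,25) for p in((90,233),(594,305),(577,472),(67,397))])
print("pock",[J(*p,23) for p in((176,329),(331,352),(486,370))])
print("base",[J(*p,5) for p in((78,50),(732,145),(695,500),(28,403))])
print("cone tips",J(229,148,60),J(490,190,60),"tab",J(614,160,110),J(594,222,110))
print("heads",[J(*p,76) for p in((85,72),(180,85),(165,202),(62,190))])
D=lambda u,v,z:pix2w(im,(120+(u+.5)/5-.5,170+(v+.5)/5-.5),z)[:2].round(1)
print("bar",D(227,142,62),D(480,155,62),"front top",D(35,32,83),D(660,60,83))
Q=lambda x,y,z:pix2w(im,(285+(249-(y-260)+.5)/5-.5,205+(x+.5)/5-.5),z)[:2].round(1)
print("rod ends",Q(34,388,45),Q(327,388,45),"edges",Q(34,367,45),Q(34,407,45),Q(327,368,45),Q(327,411,45), "cop",Q(98,388,43),Q(256,388,43))
E
```

```text
plate [array([ 499.5, -118. ]), array([ 469.9, -377.1]), array([ 384.3, -367.8]), array([ 414.9, -107.6])]
pock [array([ 451.4, -163.2]), array([ 441.9, -242.8]), array([ 435. , -322.2])]
base [array([ 598.7, -112.3]), array([ 558.1, -456.5]), array([ 372.2, -434.6]), array([412.1, -89.5])]
cone tips [ 540.5 -183.5] [ 523.1 -314.6] tab [ 532.6 -361.1] [ 502.2 -351.2]
heads [array([ 574.3, -108.8]), array([ 569.1, -156.2]), array([ 510.2, -149.5]), array([514.7, -98.4])]
bar [589.7 411.8] [586.8 283.7] front top [638.6 504.7] [633.5 192.2]
rod ends [568.9  48.1] [419.6  43.4] edges [569.3  37.4] [568.7  57.8] [419.9  33.4] [419.3  55. ] cop [536.2  47.1] [455.6  44.6]
```

Request:
apply_moves:
  targets:
    - [-0.3,[0,0,0],[0,0,-0.116]]
    - [-0.3,[0,0,0],[0,0,-0.116]]
    - [-0.3,[0,0,0],[0,0,-0.116]]
    - [-0.3,[0,0,0],[0,0,-0.116]]
    - [-0.3,[0,0,0],[0,0,-0.116]]
    - [-0.3,[0,0,0],[0,0,-0.116]]

```text
t: 3.2
ee_pos: [276.3, -560.6, 222.7]
orientation: [-2.237, -2.206, -0.0]
ft_force: [0.6, -0.8, -0.8]
width: 32.1
grasp_force: 0.0
```

Request:
apply_moves:
  targets:
    - [-0.3,[0.91,0.29,0],[0,0,0]]
    - [-0.3,[0.91,0.29,0],[0,0,0]]
    - [-0.3,[0.91,0.29,0],[0,0,0]]
    - [-0.3,[0.91,0.29,0],[0,0,0]]
    - [-0.3,[0.91,0.29,0],[0,0,0]]
    - [-0.3,[0.91,0.29,0],[0,0,0]]
    - [-0.3,[0.91,0.29,0],[0,0,0]]
    - [-0.3,[0.91,0.29,0],[0,0,0]]

```text
t: 4.2
ee_pos: [399.9, -197.6, 223.0]
orientation: [2.243, 2.199, 0.0]
ft_force: [0.4, -0.5, -0.0]
width: 31.0
grasp_force: 0.0
```

Request:
apply_moves:
  targets:
    - [-0.3,[0.91,0.29,0],[0,0,0]]
    - [-0.3,[0.91,0.29,0],[0,0,0]]
    - [-0.3,[0.91,0.29,0],[0,0,0]]
    - [-0.3,[0.91,0.29,0],[0,0,0]]
    - [-0.3,[0.91,0.29,0],[0,0,0]]
    - [-0.3,[0.91,0.29,0],[0,0,0]]
    - [-0.3,[0.91,0.29,0],[0,0,0]]
    - [-0.3,[0.91,0.29,0],[0,0,0]]

```text
t: 5.2
ee_pos: [523.0, 164.3, 222.8]
orientation: [2.243, 2.199, 0.001]
ft_force: [0.9, -0.9, 0.1]
width: 31.2
grasp_force: 0.0
```

Request:
apply_moves:
  targets:
    - [-0.3,[0.92,0.3,0],[0,0,0]]
    - [-0.3,[0.92,0.3,0],[0,0,0]]
    - [-0.3,[0.92,0.3,0],[0,0,0]]
    - [-0.3,[0.92,0.3,0],[0,0,0]]
    - [-0.3,[0,0,0.9],[0,0,0]]
    - [-0.3,[0,0,0.9],[0,0,0]]
    - [-0.3,[0,0,0],[0,0,0]]
    - [-0.3,[0,0,0],[0,0,0]]

```text
t: 6.2
ee_pos: [587.1, 345.8, 134.2]
orientation: [2.243, 2.199, 0.003]
ft_force: [0.5, 0.2, 1.1]
width: 30.8
grasp_force: 0.0
```

```bash
cat >> h.py <<'E'
def plan(p,psi):
    """units of tool shift (at present orientation) and turn still to make; psi in degrees, tool down"""
    o=ctrl.get_obs();M=R.from_rotvec(o["orientation"]).as_matrix()
    cur=np.degrees(np.arctan2(M[1,0],M[0,0]));d=(psi-cur+180)%360-180;a=np.radians(psi)
    T=np.array([[np.cos(a),np.sin(a),0],[np.sin(a),-np.cos(a),0],[0,0,-1]]).T
    w=np.array(p)-o["ee_pos"]
    print("t",round(o["t"],2),"at",o["ee_pos"].round(1),"psi",round(cur,2),"w",round(o["width"],1),"| turn",round(-d/90,4),"| shift now",(M.T@w/50).round(3),"after turn",(T.T@w/50).round(3))
E
python3 - <<'E'
from h import *
plan((586,348,130),88.9)
im=ctrl.get_image("top");save(im,"hd",(130,160,260,240),5)
E
```

```text
t 6.2 at [587.1 345.8 134.2] psi 88.86 w 30.8 | turn -0.0004 | shift now [ 0.043 -0.022  0.084] after turn [ 0.043 -0.022  0.084]
```

View pics/hd.png

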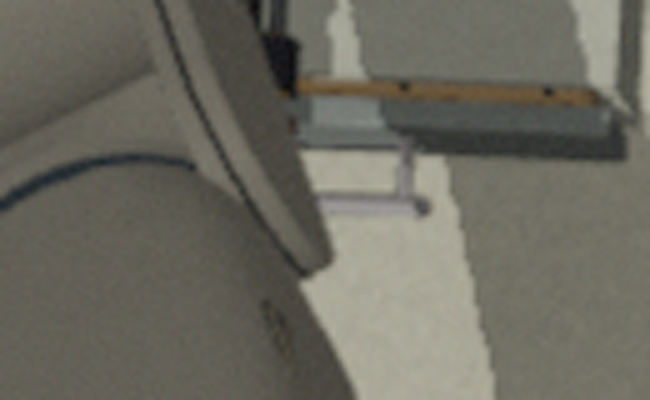

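Request:
apply_moves:
  targets:
    - [-0.3,[0.04,-0.05,0.5],[0,0,0]]
    - [-0.3,[0,0,0.5],[0,0,0]]
    - [-0.3,[0,0,0.4],[0,0,0]]
    - [-0.3,[0,0,0.3],[0,0,0]]
    - [-0.3,[0,0,0.2],[0,0,0]]
    - [-0.3,[0,0,0],[0,0,0]]

```text
t: 7.0
ee_pos: [583.5, 347.4, 37.2]
orientation: [-2.243, -2.199, 0.001]
ft_force: [0.3, -0.5, 0.3]
width: 30.9
grasp_force: 0.0
```

Request:
apply_moves:
  targets:
    - [-1,[0,0,0],[0,0,0]]
    - [-1,[0,0,0],[0,0,0]]
    - [-1,[0,0,0],[0,0,0]]
    - [-1,[0,0,0],[0,0,0]]
    - [-1,[0,0,0],[0,0,0]]
    - [-1,[0,0,0],[0,0,0]]

```text
t: 7.75
ee_pos: [584.3, 347.8, 38.4]
orientation: [2.243, 2.199, 0.002]
ft_force: [0.8, -0.1, 4.4]
width: 10.1
grasp_force: 30.0
```

Request:
apply_moves:
  targets:
    - [-1,[0,-0.2,0],[0,0,0]]
    - [-1,[0,-0.5,0],[0,0,0]]
    - [-1,[0,-0.6,0],[0,0,0]]
    - [-1,[0,-0.6,0],[0,0,0]]
    - [-1,[0,-0.6,0],[0,0,0]]
    - [-1,[0,-0.5,0],[0,0,0]]
    - [-1,[0,-0.24,0],[0,0,0]]
    - [-1,[0,0,0],[0,0,0]]

```text
t: 8.75
ee_pos: [420.0, 350.2, 38.3]
orientation: [-2.242, -2.201, 0.003]
ft_force: [-0.2, -4.1, 11.2]
width: 10.3
grasp_force: 30.0
```

Request:
apply_moves:
  targets:
    - [-0.3,[0,0,0],[0,0,0]]
    - [-0.3,[0,0,0],[0,0,0]]
    - [-0.3,[0,0,0],[0,0,0]]
    - [-0.3,[0,0,-0.7],[0,0,0]]
    - [-0.3,[0,0,-0.9],[0,0,0]]
    - [-0.3,[0,0,-0.9],[0,0,0]]
    - [-0.3,[0,0,-0.9],[0,0,0]]
    - [-0.3,[0,0,0],[0,0,0]]

```text
t: 9.75
ee_pos: [423.5, 352.1, 211.1]
orientation: [2.243, 2.199, 0.011]
ft_force: [-0.4, -0.9, -1.2]
width: 30.8
grasp_force: 0.0
```

Request:
apply_moves:
  targets:
    - [0.3,[-0.9,-0.4,0],[0,0,0.11]]
    - [0.3,[-0.9,-0.3,0],[0,0,0.11]]
    - [0.3,[-0.9,-0.2,0],[0,0,0.11]]
    - [0.3,[-0.9,0,0],[0,0,0.11]]
    - [0.3,[-0.9,0,0],[0,0,0.11]]
    - [0.3,[0,0,0],[0,0,0.11]]
    - [0.3,[0,0,0],[0,0,0.11]]
    - [0.3,[0,0,0],[0,0,0.11]]

```text
t: 10.75
ee_pos: [298.9, 153.1, 206.7]
orientation: [3.131, 0.255, -0.003]
ft_force: [-0.2, -0.3, -0.3]
width: 57.5
grasp_force: 0.0
```

```bash
python3 - <<'E'
from h import *
plan((450,-50,200),0)
im=ctrl.get_image("top");save(im,"open",(110,150,270,270),5)
for r in ctrl.pinpoint("block0","top")[:6]: print(round(r["score"],2),r["xy"],pix2w(im,r["xy"],31).round(1))
for r in ctrl.masks_of("block0","top")[:6]:
    ys,xs=np.nonzero(r["region"]);print(round(r["score"],2),np.round(r["bbox"]),len(xs),cv2.minAreaRect(np.c_[xs,ys].astype(np.float32)))
for r in ctrl.pinpoint("drawer_handle","top")[:1]: print(r,pix2w(im,r["xy"],57))
E
```

```text
t 10.75 at [298.9 153.1 206.7] psi 9.32 w 57.5 | turn 0.1036 | shift now [2.325 4.498 0.131] after turn [3.022 4.062 0.133]
0.92 [160.9, 222.2] [532.  427.9  31. ]
0.83 [227.3, 223.9] [532.6 257.   31. ]
0.6 [192.3, 224.0] [529.7 346.9  31. ]
0.88 [152. 206. 169. 233.] 341 ((158.8378448486328, 219.9729766845703), (14.467110633850098, 23.67345428466797), 9.462322235107422)
0.85 [184. 212. 201. 236.] 322 ((193.6387176513672, 224.09825134277344), (13.913232803344727, 23.72092056274414), 8.746162414550781)
0.83 [220. 214. 235. 235.] 321 ((225.53280639648438, 224.63934326171875), (14.395183563232422, 23.629825592041016), 5.19442892074585)
0.67 [362. 203. 502. 297.] 9862 ((431.6695556640625, 249.8629913330078), (137.7053680419922, 73.71124267578125), 8.481605529785156)
0.24 [454. 222. 487. 245.] 577 ((467.6199951171875, 234.6599884033203), (29.698486328125, 22.627418518066406), 8.130102157592773)
{'xy': [184.9, 268.5], 'score': 0.82} [413.66541778 352.02607746  57.        ]
```

View pics/open.png

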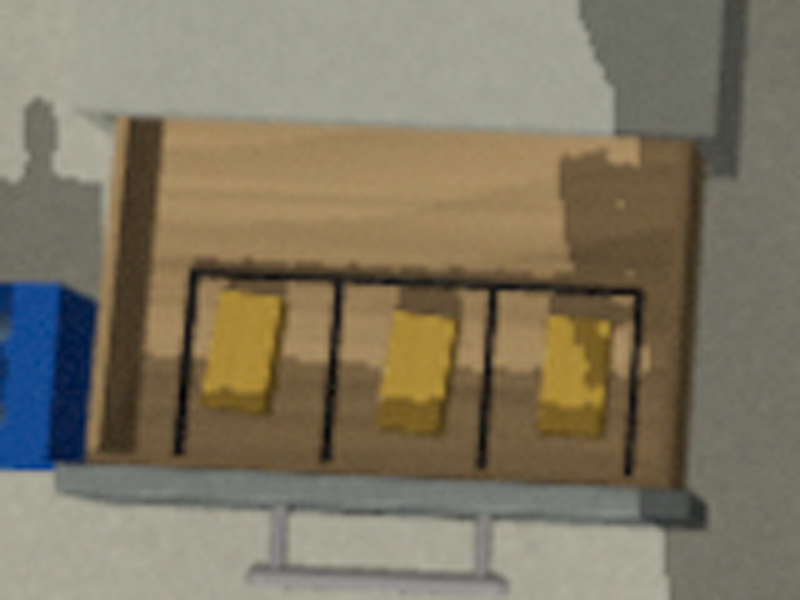

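```bash
python3 - <<'E'
from h import *
im=ctrl.get_image("top")
D=lambda p,z:pix2w(im,(110+(p[0]+.5)/5-.5,150+(p[1]+.5)/5-.5),z)[:2]
for q in (((222,290),(284,297),(268,397),(203,389)),((396,309),(457,314),(445,407),(381,399)),((549,315),(610,318),(604,408),(540,402))):
    w=np.array([D(p,40) for p in q]);v=w[0]+w[1]-w[2]-w[3];print(w.mean(0).round(1),"yaw",np.degrees(np.arctan2(v[1],v[0])).round(1),"len",np.linalg.norm(v)/2)
w=np.array([D(p,62) for p in ((250,572),(505,583))]);print(w)
E
```

```text
[540.8 432. ] yaw -6.0 len 51.958052149687795
[536.2 341.9] yaw -4.9 len 47.6028846539316
[536.8 262.1] yaw -1.8 len 45.807791856863744
[[422.74999923 414.22363521]
 [420.99355407 287.23624678]]
```

Request:
apply_moves:
  targets:
    - [0.36,[0,0,0],[0,0,0.063]]
    - [0.36,[0,0,0],[0,0,0.063]]
    - [0.36,[0.8,-0.4,0],[0,0,0]]
    - [0.36,[0.9,-0.5,0],[0,0,0]]
    - [0.36,[0.9,-0.5,0],[0,0,0]]
    - [0.36,[0.9,-0.5,0],[0,0,0]]
    - [0.36,[0.8,-0.4,0],[0,0,0]]
    - [0.36,[0.3,-0.1,0],[0,0,0]]

```text
t: 12.0
ee_pos: [534.7, 267.6, 206.9]
orientation: [3.141, -0.042, -0.0]
ft_force: [0.1, -0.0, -0.1]
width: 59.7
grasp_force: 0.0
```

Request:
apply_moves:
  targets:
    - [0.36,[0,0,0.7],[0,0,0]]
    - [0.36,[0,0,0.9],[0,0,0]]
    - [0.36,[0,0,0.6],[0,0,0]]
    - [0.36,[0,0,0],[0,0,0]]
    - [0.36,[0,0,0],[0,0,0]]

```text
t: 12.62
ee_pos: [533.3, 266.9, 98.7]
orientation: [-3.141, 0.045, -0.001]
ft_force: [-0.2, 0.6, 0.1]
width: 59.8
grasp_force: 0.0
```

```bash
python3 - <<'E'
from h import *
plan((530.8,263,31),-2)
E
```

```text
t 12.62 at [533.3 266.9  98.7] psi -1.64 w 59.8 | turn 0.004 | shift now [-0.049  0.08   1.354] after turn [-0.047  0.08   1.354]
```

Request:
apply_moves:
  targets:
    - [0.36,[-0.05,0.08,0.5],[0,0,0]]
    - [0.36,[0,0,0.45],[0,0,0]]
    - [0.36,[0,0,0.3],[0,0,0]]
    - [0.36,[0,0,0.1],[0,0,0]]
    - [0.36,[0,0,0],[0,0,0]]
    - [-1,[0,0,0],[0,0,0]]
    - [-1,[0,0,0],[0,0,0]]
    - [-1,[0,0,0],[0,0,0]]

```text
t: 13.62
ee_pos: [530.7, 263.0, 30.5]
orientation: [-3.141, 0.046, -0.001]
ft_force: [0.6, 0.4, 0.5]
width: 33.4
grasp_force: 0.0
```

Request:
apply_moves:
  targets:
    - [-1,[0,0,0],[0,0,0]]
    - [-1,[0,0,0],[0,0,0]]
    - [-1,[0,0,0],[0,0,0]]

```text
t: 14.0
ee_pos: [530.7, 263.0, 30.5]
orientation: [-3.141, 0.046, -0.001]
ft_force: [-1.1, -0.2, 4.7]
width: 31.9
grasp_force: 3.0
```

Request:
apply_moves:
  targets:
    - [-1,[0,0,0],[0,0,0]]
    - [-1,[0,0,0],[0,0,0]]
    - [-1,[0,0,-0.3],[0,0,0]]
    - [-1,[0,0,-0.7],[0,0,0]]
    - [-1,[0,0,-0.9],[0,0,0]]
    - [-1,[0,0,-0.5],[0,0,0]]
    - [-1,[0,0,0],[0,0,0.055]]
    - [-1,[0,0,0],[0,0,0]]

```text
t: 15.0
ee_pos: [530.3, 262.8, 150.9]
orientation: [-3.136, 0.18, -0.001]
ft_force: [-0.5, -0.5, -1.5]
width: 31.8
grasp_force: 30.0
```

Request:
apply_moves:
  targets:
    - [-1,[-0.05,0.5,0],[0,0,0]]
    - [-1,[-0.05,0.9,0],[0,0,0]]
    - [-1,[-0.05,0.9,0],[0,0,0]]
    - [-1,[-0.05,0.9,0],[0,0,0]]
    - [-1,[-0.05,0.9,0],[0,0,0]]
    - [-1,[-0.05,0.9,0],[0,0,0]]
    - [-1,[-0.05,0.9,0],[0,0,0]]
    - [-1,[-0.05,0.9,0],[0,0,0]]

```text
t: 16.0
ee_pos: [469.6, -74.6, 149.8]
orientation: [3.136, -0.18, -0.002]
ft_force: [1.0, 0.4, -1.3]
width: 31.5
grasp_force: 30.0
```

Request:
apply_moves:
  targets:
    - [-1,[-0.1,0.9,0],[0,0,0]]
    - [-1,[-0.1,0.6,0],[0,0,0]]
    - [-1,[0,0.3,0],[0,0,0]]
    - [-1,[0,0,0.6],[0,0,0]]
    - [-1,[0,0,0.6],[0,0,0]]
    - [-1,[0,0,0],[0,0,0]]
    - [-1,[0,0,0],[0,0,0]]

```text
t: 16.88
ee_pos: [451.4, -160.7, 90.7]
orientation: [3.136, -0.18, 0.0]
ft_force: [0.2, -0.3, -1.1]
width: 31.6
grasp_force: 30.0
```

```bash
python3 - <<'E'
from h import *
plan((451.4,-163.2,26),-6.6)
for c in ("scene","top"):
    im=ctrl.get_image(c)
    for r in ctrl.pinpoint("block0",c)[:4]: print(c,round(r["score"],2),r["xy"],pix2w(im,r["xy"],ctrl.get_obs()["ee_pos"][2]).round(1))
    if c=="top": a=im["pixels"][190:300,345:515]
    else: b=im["pixels"][240:360,160:310]
a=cv2.resize(a,None,fx=4,fy=4);b=cv2.resize(b,None,fx=2,fy=2)
cv2.imwrite("pics/hold.png",np.vstack([a[:440],np.pad(b[:140],((0,0),(0,680-300),(0,0)))]))
E
```

```text
t 16.88 at [ 451.4 -160.7   90.7] psi -6.58 w 31.6 | turn 0.0002 | shift now [0.006 0.049 1.295] after turn [0.006 0.049 1.295]
scene 0.62 [409.8, 225.2] [592.3 238.1  91.2]
scene 0.6 [249.1, 268.6] [ 466.2 -168.6   91.2]
scene 0.55 [437.2, 215.5] [610.  328.1  91.2]
top 0.89 [193.5, 224.1] [521.2 328.5  91.2]
top 0.81 [160.2, 217.8] [534.5 411.1  91.2]
top 0.62 [428.8, 228.5] [ 527.3 -248.1   91.2]
top 0.3 [245.1, 303.8] [331.5 193.1  91.2]
```

View pics/hold.png

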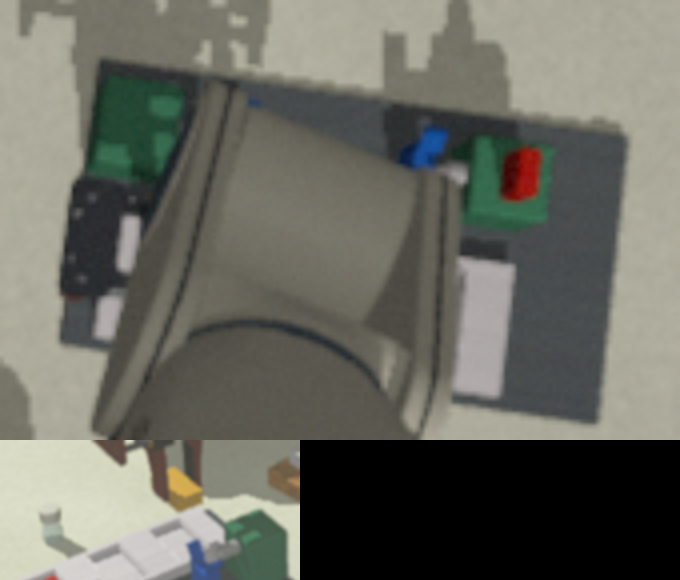

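Request:
apply_moves:
  targets:
    - [-1,[0.01,0.05,0.5],[0,0,0]]
    - [-1,[0,0,0.3],[0,0,0]]
    - [-1,[0,0,0.1],[0,0,0]]
    - [-1,[0,0,0.1],[0,0,0]]
    - [-1,[0,0,0.1],[0,0,0]]
    - [-1,[0,0,0.06],[0,0,0]]
    - [-1,[0,0,0.06],[0,0,0]]
    - [-1,[0,0,0],[0,0,0]]

```text
t: 18.08
ee_pos: [451.3, -163.3, 29.1]
orientation: [-3.136, 0.181, 0.0]
ft_force: [-0.5, 0.2, -1.3]
width: 31.7
grasp_force: 30.0
```

Request:
apply_moves:
  targets:
    - [-1,[0,0,0.03],[0,0,0]]
    - [-1,[0,0,0.03],[0,0,0]]
    - [-1,[0,0,0],[0,0,0]]
    - [-1,[0,0,0],[0,0,0]]

```text
t: 18.58
ee_pos: [451.5, -163.4, 26.2]
orientation: [3.136, -0.181, 0.0]
ft_force: [0.3, -0.1, -1.8]
width: 31.7
grasp_force: 30.0
```

Request:
apply_moves:
  targets:
    - [0.36,[0,0,0],[0,0,0]]
    - [0.36,[0,0,0],[0,0,0]]
    - [0.36,[0,0,0],[0,0,0]]
    - [0.36,[0,0,-0.3],[0,0,0]]
    - [0.36,[0,0,-0.7],[0,0,0]]
    - [0.36,[0,0,-0.9],[0,0,0]]
    - [0.36,[0,0,-0.6],[0,0,0]]

```text
t: 19.45
ee_pos: [451.9, -163.5, 154.0]
orientation: [3.136, -0.181, 0.004]
ft_force: [0.4, 0.4, -0.5]
width: 59.7
grasp_force: 0.0
```

Request:
apply_moves:
  targets:
    - [0.36,[0.04,-0.5,0],[0,0,0]]
    - [0.36,[0.04,-0.9,0],[0,0,0]]
    - [0.36,[0.04,-0.9,0],[0,0,0]]
    - [0.36,[0.04,-0.9,0],[0,0,0]]
    - [0.36,[0.04,-0.9,0],[0,0,0]]
    - [0.36,[0.04,-0.9,0],[0,0,0]]
    - [0.36,[0.04,-0.9,0],[0,0,0]]
    - [0.36,[0.04,-0.9,0],[0,0,0]]

```text
t: 20.45
ee_pos: [506.5, 174.1, 152.3]
orientation: [-3.136, 0.181, -0.001]
ft_force: [0.7, -0.5, 0.3]
width: 59.7
grasp_force: 0.0
```

```bash
python3 - <<'E'
from h import *
plan((530.5,343,31),-5)
im=ctrl.get_image("top")
a=cv2.resize(im["pixels"][190:250,120:270],None,fx=5,fy=5,interpolation=cv2.INTER_CUBIC);b=cv2.resize(im["pixels"][235:300,365:485],None,fx=5,fy=4,interpolation=cv2.INTER_CUBIC)
cv2.imwrite("pics/n2.png",np.vstack([a,np.pad(b,((0,0),(0,150),(0,0)))]))
for r in ctrl.pinpoint("block0","top")[:4]: print(round(r["score"],2),r["xy"],pix2w(im,r["xy"],31).round(1))
E
```

```text
t 20.45 at [506.5 174.1 152.3] psi -6.61 w 59.7 | turn -0.0179 | shift now [ 0.086 -3.41   2.428] after turn [ 0.184 -3.407  2.427]
0.9 [157.9, 219.3] [539.3 436.2  31. ]
0.73 [387.9, 262.1] [ 446.3 -157.2   31. ]
0.59 [191.6, 226.6] [522.9 348.3  31. ]
```

View pics/n2.png

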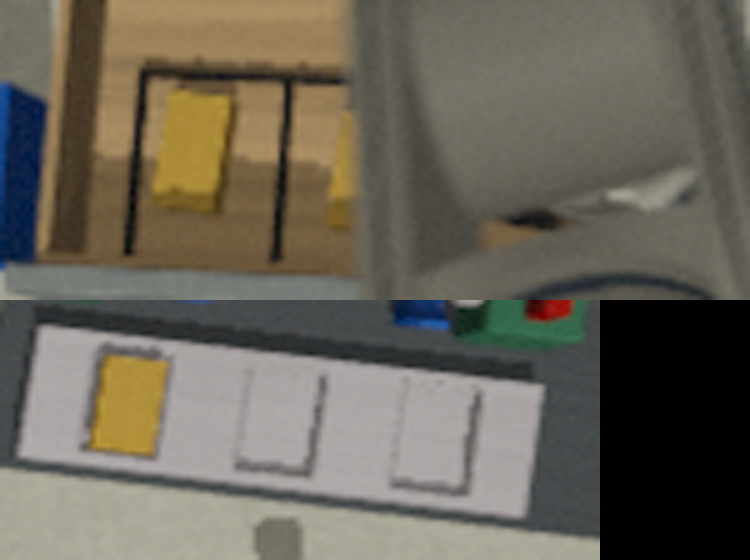

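Request:
apply_moves:
  targets:
    - [0.36,[0,0,0],[0,0,-0.018]]
    - [0.36,[0.04,-0.9,0],[0,0,0]]
    - [0.36,[0.04,-0.9,0],[0,0,0]]
    - [0.36,[0.05,-0.9,0],[0,0,0]]
    - [0.36,[0.05,-0.7,0.3],[0,0,0]]
    - [0.36,[0,0,0.8],[0,0,0]]
    - [0.36,[0,0,0],[0,0,0]]
    - [0.36,[0,0,0],[0,0,0]]

```text
t: 21.55
ee_pos: [530.7, 340.1, 97.2]
orientation: [-3.139, 0.139, -0.0]
ft_force: [-0.8, 0.1, 0.3]
width: 60.0
grasp_force: 0.0
```

```bash
python3 - <<'E'
from h import *
plan((530.5,343,30.5),-5)
E
```

```text
t 21.55 at [530.7 340.1  97.2] psi -5.06 w 60.0 | turn -0.0007 | shift now [-0.01  -0.058  1.334] after turn [-0.009 -0.058  1.334]
```

Request:
apply_moves:
  targets:
    - [0.36,[-0.01,-0.06,0.5],[0,0,0]]
    - [0.36,[0,0,0.4],[0,0,0]]
    - [0.36,[0,0,0.3],[0,0,0]]
    - [0.36,[0,0,0.13],[0,0,0]]
    - [0.36,[0,0,0],[0,0,0]]
    - [-1,[0,0,0],[0,0,0]]
    - [-1,[0,0,0],[0,0,0]]
    - [-1,[0,0,0],[0,0,0]]

```text
t: 22.55
ee_pos: [530.1, 344.3, 30.1]
orientation: [-3.138, 0.137, -0.001]
ft_force: [0.4, 0.5, 1.1]
width: 33.3
grasp_force: 0.0
```

Request:
apply_moves:
  targets:
    - [-1,[0,0,0],[0,0,0]]
    - [-1,[0,0,0],[0,0,0]]
    - [-1,[0,0,0],[0,0,0]]
    - [-1,[0,0,0],[0,0,0]]
    - [-1,[0,0,0],[0,0,0]]

```text
t: 23.18
ee_pos: [530.1, 344.3, 30.0]
orientation: [-3.138, 0.137, -0.001]
ft_force: [-0.4, 0.7, 4.9]
width: 31.9
grasp_force: 29.9
```

Request:
apply_moves:
  targets:
    - [-1,[0,0,-0.3],[0,0,0]]
    - [-1,[0,0,-0.7],[0,0,0]]
    - [-1,[0,0,-0.9],[0,0,0]]
    - [-1,[0,0,-0.5],[0,0,0]]
    - [-1,[0,0,0],[0,0,0.018]]
    - [-1,[0,0,0],[0,0,0]]

```text
t: 23.92
ee_pos: [529.2, 343.7, 148.7]
orientation: [3.135, -0.182, -0.002]
ft_force: [-0.3, -0.2, -2.1]
width: 31.7
grasp_force: 29.9
```

```bash
python3 - <<'E'
from h import *
plan((442.2,-242.7,26),-6.6)
E
```

```text
t 23.93 at [529.2 343.7 148.7] psi -6.66 w 31.7 | turn -0.0006 | shift now [-0.366 11.848  2.467] after turn [-0.381 11.851  2.454]
```

Request:
apply_moves:
  targets:
    - [-1,[-0.03,0.5,0],[0,0,0]]
    - [-1,[-0.03,0.9,0],[0,0,0]]
    - [-1,[-0.03,0.9,0],[0,0,0]]
    - [-1,[-0.03,0.9,0],[0,0,0]]
    - [-1,[-0.03,0.9,0],[0,0,0]]
    - [-1,[-0.03,0.9,0],[0,0,0]]
    - [-1,[-0.03,0.9,0],[0,0,0]]
    - [-1,[-0.03,0.9,0],[0,0,0]]

```text
t: 24.92
ee_pos: [477.4, 6.5, 148.2]
orientation: [3.136, -0.181, -0.004]
ft_force: [-0.1, -0.1, -1.2]
width: 31.5
grasp_force: 29.9
```

Request:
apply_moves:
  targets:
    - [-1,[-0.03,0.9,0],[0,0,0]]
    - [-1,[-0.03,0.9,0],[0,0,0]]
    - [-1,[-0.03,0.9,0],[0,0,0]]
    - [-1,[-0.03,0.9,0],[0,0,0]]
    - [-1,[0,0.9,0],[0,0,0]]
    - [-1,[0,0.55,0.5],[0,0,0]]
    - [-1,[0,0,0.7],[0,0,0]]
    - [-1,[0,0,0],[0,0,0]]

```text
t: 25.92
ee_pos: [440.9, -241.0, 86.5]
orientation: [-3.133, 0.183, 0.011]
ft_force: [-0.7, -0.1, 0.2]
width: 31.8
grasp_force: 29.9
```

```bash
python3 - <<'E'
from h import *
plan((442.2,-242.7,26),-6.6)
E
```

```text
t 25.93 at [ 440.9 -241.    86.5] psi -6.67 w 31.8 | turn -0.0008 | shift now [0.04  0.034 1.209] after turn [0.031 0.03  1.21 ]
```

Request:
apply_moves:
  targets:
    - [-1,[0.03,0.03,0.5],[0,0,0]]
    - [-1,[0,0,0.3],[0,0,0]]
    - [-1,[0,0,0.1],[0,0,0]]
    - [-1,[0,0,0.1],[0,0,0]]
    - [-1,[0,0,0.06],[0,0,0]]
    - [-1,[0,0,0.06],[0,0,0]]
    - [-1,[0,0,0],[0,0,0]]
    - [-1,[0,0,0],[0,0,0]]

```text
t: 26.92
ee_pos: [445.2, -244.0, 33.8]
orientation: [3.136, -0.182, 0.0]
ft_force: [0.5, 0.4, -0.9]
width: 31.8
grasp_force: 29.9
```

Request:
apply_moves:
  targets:
    - [-1,[-0.06,-0.02,0],[0,0,0]]
    - [-1,[0,0,0.05],[0,0,0]]
    - [-1,[0,0,0.05],[0,0,0]]
    - [-1,[0,0,0.03],[0,0,0]]
    - [-1,[0,0,0.02],[0,0,0]]
    - [-1,[0,0,0],[0,0,0]]

```text
t: 27.68
ee_pos: [442.2, -242.6, 26.1]
orientation: [-3.136, 0.181, 0.0]
ft_force: [-0.3, -0.0, -1.2]
width: 31.8
grasp_force: 29.9
```

Request:
apply_moves:
  targets:
    - [0.36,[0,0,0],[0,0,0]]
    - [0.36,[0,0,0],[0,0,0]]
    - [0.36,[0,0,0],[0,0,0]]
    - [0.36,[0,0,-0.3],[0,0,0]]
    - [0.36,[0,0,-0.7],[0,0,0]]
    - [0.36,[0,0,-0.9],[0,0,0]]
    - [0.36,[0,0,-0.6],[0,0,0]]

```text
t: 28.55
ee_pos: [442.8, -242.9, 154.1]
orientation: [3.135, -0.181, 0.004]
ft_force: [0.2, 0.6, 0.2]
width: 59.9
grasp_force: 0.0
```

Request:
apply_moves:
  targets:
    - [0.36,[0.03,-0.5,0],[0,0,0]]
    - [0.36,[0.03,-0.9,0],[0,0,0]]
    - [0.36,[0.03,-0.9,0],[0,0,0]]
    - [0.36,[0.03,-0.9,0],[0,0,0]]
    - [0.36,[0.03,-0.9,0],[0,0,0]]
    - [0.36,[0.03,-0.9,0],[0,0,0]]
    - [0.36,[0.03,-0.9,0],[0,0,0]]
    - [0.36,[0.03,-0.9,0],[0,0,0]]

```text
t: 29.55
ee_pos: [493.6, 95.3, 152.3]
orientation: [-3.136, 0.181, -0.002]
ft_force: [-0.0, 0.2, 0.3]
width: 59.5
grasp_force: 0.0
```

```bash
python3 - <<'E'
from h import *
plan((538,432.5,31),-6.6)
im=ctrl.get_image("top")
a=cv2.resize(im["pixels"][190:250,120:270],None,fx=5,fy=5,interpolation=cv2.INTER_CUBIC);b=cv2.resize(im["pixels"][235:300,365:485],None,fx=5,fy=4,interpolation=cv2.INTER_CUBIC)
cv2.imwrite("pics/n3.png",np.vstack([a,np.pad(b,((0,0),(0,150),(0,0)))]))
for r in ctrl.pinpoint("block0","top")[:4]: print(round(r["score"],2),r["xy"],pix2w(im,r["xy"],31).round(1))
E
```

```text
t 29.55 at [493.6  95.3 152.3] psi -6.62 w 59.5 | turn -0.0002 | shift now [ 0.103 -6.801  2.429] after turn [ 0.108 -6.802  2.427]
0.7 [157.9, 220.3] [536.7 436.   31. ]
0.67 [394.5, 260.8] [ 450.1 -174.    31. ]
0.65 [418.1, 265.9] [ 438.9 -234.3   31. ]
```

View pics/n3.png

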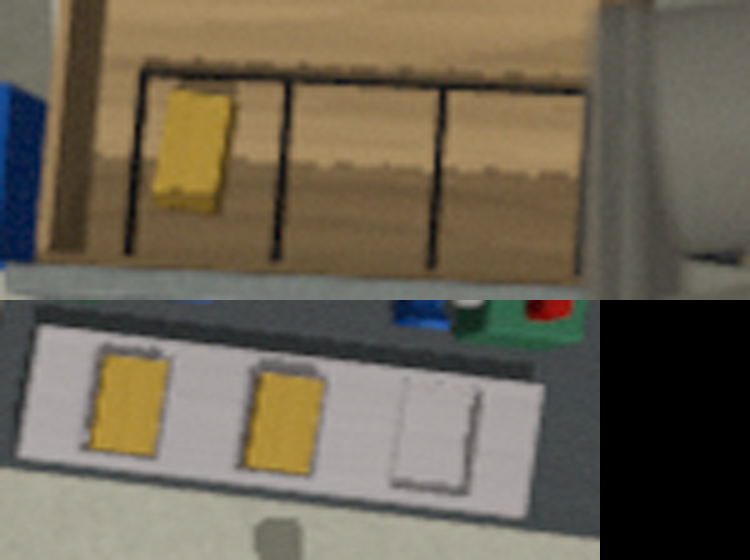

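Request:
apply_moves:
  targets:
    - [0.36,[0.02,-0.9,0],[0,0,0]]
    - [0.36,[0.02,-0.9,0],[0,0,0]]
    - [0.36,[0.02,-0.9,0],[0,0,0]]
    - [0.36,[0.02,-0.9,0],[0,0,0]]
    - [0.36,[0.02,-0.9,0],[0,0,0]]
    - [0.36,[0,-0.9,0],[0,0,0]]
    - [0.36,[0,-0.9,0],[0,0,0]]
    - [0.36,[0,-0.4,0.2],[0,0,0]]

```text
t: 30.65
ee_pos: [537.8, 427.5, 142.4]
orientation: [-3.135, 0.18, -0.003]
ft_force: [-0.1, -0.8, 0.9]
width: 59.6
grasp_force: 0.0
```

Request:
apply_moves:
  targets:
    - [0.36,[0,-0.1,0.4],[0,0,0]]
    - [0.36,[0,0,0.5],[0,0,0]]
    - [0.36,[0,0,0],[0,0,0]]
    - [0.36,[0,0,0],[0,0,0]]

```text
t: 31.15
ee_pos: [537.7, 429.8, 96.2]
orientation: [3.136, -0.183, -0.001]
ft_force: [0.0, 0.5, -0.6]
width: 60.0
grasp_force: 0.0
```

```bash
python3 - <<'E'
from h import *
plan((537,432.5,30.5),-6.6)
E
```

```text
t 31.15 at [537.7 429.8  96.2] psi -6.67 w 60.0 | turn -0.0008 | shift now [-0.019 -0.053  1.313] after turn [-0.02  -0.052  1.313]
```

Request:
apply_moves:
  targets:
    - [0.36,[-0.02,-0.05,0.5],[0,0,0]]
    - [0.36,[0,0,0.4],[0,0,0]]
    - [0.36,[0,0,0.3],[0,0,0]]
    - [0.36,[0,0,0.11],[0,0,0]]
    - [0.36,[0,0,0],[0,0,0]]
    - [-1,[0,0,0],[0,0,0]]
    - [-1,[0,0,0],[0,0,0]]
    - [-1,[0,0,0],[0,0,0]]

```text
t: 32.15
ee_pos: [537.0, 433.7, 31.1]
orientation: [-3.136, 0.181, -0.001]
ft_force: [-0.5, -0.6, 0.7]
width: 33.3
grasp_force: 0.0
```

Request:
apply_moves:
  targets:
    - [-1,[0,0,0],[0,0,0]]
    - [-1,[0,0,0],[0,0,0]]
    - [-1,[0,0,0],[0,0,0]]
    - [-1,[0,0,0],[0,0,0]]
    - [-1,[0,0,0],[0,0,0]]

```text
t: 32.78
ee_pos: [537.0, 433.7, 31.1]
orientation: [-3.136, 0.181, -0.001]
ft_force: [-0.4, -0.8, 5.4]
width: 31.7
grasp_force: 30.0
```

Request:
apply_moves:
  targets:
    - [-1,[0,0,-0.3],[0,0,0]]
    - [-1,[0,0,-0.7],[0,0,0]]
    - [-1,[0,0,-0.9],[0,0,0]]
    - [-1,[0,0,-0.5],[0,0,0]]
    - [-1,[0,0,0],[0,0,0]]
    - [-1,[0,0,0],[0,0,0]]

```text
t: 33.52
ee_pos: [536.1, 432.9, 149.6]
orientation: [3.135, -0.181, -0.002]
ft_force: [-0.4, -0.2, -1.7]
width: 31.9
grasp_force: 30.0
```

```bash
python3 - <<'E'
from h import *
plan((434,-322.2,25.5),-6.6)
E
```

```text
t 33.52 at [536.1 432.9 149.6] psi -6.62 w 31.9 | turn -0.0002 | shift now [-0.284 15.234  2.501] after turn [-0.292 15.237  2.482]
```

Request:
apply_moves:
  targets:
    - [-1,[-0.02,0.5,0],[0,0,0]]
    - [-1,[-0.02,0.9,0],[0,0,0]]
    - [-1,[-0.02,0.9,0],[0,0,0]]
    - [-1,[-0.02,0.9,0],[0,0,0]]
    - [-1,[-0.02,0.9,0],[0,0,0]]
    - [-1,[-0.02,0.9,0],[0,0,0]]
    - [-1,[-0.02,0.9,0],[0,0,0]]
    - [-1,[-0.02,0.9,0],[0,0,0]]

```text
t: 34.52
ee_pos: [488.2, 95.1, 149.2]
orientation: [3.136, -0.181, -0.004]
ft_force: [0.9, -0.2, -0.9]
width: 31.4
grasp_force: 30.0
```

Request:
apply_moves:
  targets:
    - [-1,[-0.02,0.9,0],[0,0,0]]
    - [-1,[-0.02,0.9,0],[0,0,0]]
    - [-1,[-0.02,0.9,0],[0,0,0]]
    - [-1,[-0.02,0.9,0],[0,0,0]]
    - [-1,[-0.02,0.9,0],[0,0,0]]
    - [-1,[-0.02,0.9,0],[0,0,0]]
    - [-1,[-0.02,0.9,0],[0,0,0]]
    - [-1,[0,0.9,0],[0,0,0]]

```text
t: 35.52
ee_pos: [439.8, -261.0, 149.2]
orientation: [-3.135, 0.182, 0.004]
ft_force: [0.7, 0.0, -1.8]
width: 31.8
grasp_force: 30.0
```

Request:
apply_moves:
  targets:
    - [-1,[0,0.9,0.2],[0,0,0]]
    - [-1,[0,0.3,0.5],[0,0,0]]
    - [-1,[0,0,0.6],[0,0,0]]
    - [-1,[0,0,0.3],[0,0,0]]
    - [-1,[0,0,0],[0,0,0]]
    - [-1,[0,0,0],[0,0,0]]

```text
t: 36.28
ee_pos: [434.7, -319.7, 71.2]
orientation: [3.136, -0.181, 0.001]
ft_force: [-0.3, 0.5, -0.9]
width: 32.1
grasp_force: 30.0
```

```bash
python3 - <<'E'
from h import *
plan((434,-322.2,26.8),-6.6)
E
```

```text
t 36.27 at [ 434.7 -319.7   71.2] psi -6.59 w 32.1 | turn 0.0001 | shift now [-0.009  0.051  0.887] after turn [-0.009  0.052  0.887]
```

Request:
apply_moves:
  targets:
    - [-1,[-0.01,0.05,0.3],[0,0,0]]
    - [-1,[0,0,0.3],[0,0,0]]
    - [-1,[0,0,0.1],[0,0,0]]
    - [-1,[0,0,0.06],[0,0,0]]
    - [-1,[0,0,0.06],[0,0,0]]
    - [-1,[0,0,0.06],[0,0,0]]
    - [-1,[0,0,0],[0,0,0]]
    - [-1,[0,0,0],[0,0,0]]

```text
t: 37.28
ee_pos: [433.6, -322.2, 26.8]
orientation: [3.136, -0.181, 0.0]
ft_force: [0.2, 0.9, -0.6]
width: 32.0
grasp_force: 30.0
```

Request:
apply_moves:
  targets:
    - [0.36,[0,0,0],[0,0,0]]
    - [0.36,[0,0,0],[0,0,0]]
    - [0.36,[0,0,0],[0,0,0]]
    - [0.36,[0,0,-0.3],[0,0,0]]
    - [0.36,[0,0,-0.7],[0,0,0]]
    - [0.36,[0,0,-0.9],[0,0,0]]
    - [0,[0,0,-0.7],[0,0,0]]
    - [0,[0,0,0],[0,0,0]]

```text
t: 38.28
ee_pos: [435.2, -323.4, 160.4]
orientation: [3.133, -0.181, 0.009]
ft_force: [0.2, 0.5, 0.2]
width: 45.2
grasp_force: 0.0
```

```bash
python3 - <<'E'
from h import *
for c in ("top","scene"):
    im=ctrl.get_image(c);a=cv2.imread(f"pics/{c}0.png").astype(int)
    m=((a[...,2]>130)&(a[...,1]<70)&(a[...,0]<70)).astype(np.uint8)
    n,l,s,ce=cv2.connectedComponentsWithStats(m)
    for i in range(1,n):
        u,v=ce[i]
        if s[i,4]>15 and ((c=="top" and 455<u<500 and 215<v<250) or (c=="scene" and 170<u<205 and 295<v<335)): print(c,ce[i],s[i],pix2w(im,ce[i],105 if c=="top" else 93).round(1))
plan((519,-358,160),-6.6)
E
```

```text
top [476.60465116 233.27906977] [474 228   6  11  43] [ 517.  -360.7  105. ]
scene [186.92682927 313.58536585] [183 309   9   9  41] [ 506.5 -353.5   93. ]
t 38.38 at [ 433.4 -322.   157.1] psi -6.62 w 44.0 | turn -0.0002 | shift now [ 1.784  0.517 -0.056] after turn [ 1.783  0.517 -0.057]
```

Request:
apply_moves:
  targets:
    - [0,[0.6,0.17,0],[0,0,0]]
    - [0,[0.8,0.18,0],[0,0,0]]
    - [0,[0.38,0.17,0],[0,0,0]]
    - [0,[0,0,0.4],[0,0,0]]
    - [0,[0,0,0.5],[0,0,0]]
    - [0,[0,0,0.4],[0,0,0]]
    - [0,[0,0,0.12],[0,0,0]]
    - [0,[0,0,0],[0,0,0]]

```text
t: 39.38
ee_pos: [518.4, -358.0, 85.0]
orientation: [-3.136, 0.182, 0.002]
ft_force: [-1.4, -0.2, 0.2]
width: 43.8
grasp_force: 0.0
```

Request:
apply_moves:
  targets:
    - [-1,[0,0,0],[0,0,0]]
    - [-1,[0,0,0],[0,0,0]]
    - [-1,[0,0,0],[0,0,0]]
    - [-1,[0,0,0],[0,0,0]]
    - [-1,[0,0,0],[0,0,0]]
    - [-1,[0,0,0],[0,0,0]]

```text
t: 40.12
ee_pos: [519.2, -358.7, 86.3]
orientation: [3.136, -0.182, 0.001]
ft_force: [-1.6, -0.9, 5.0]
width: 13.9
grasp_force: 30.0
```

```bash
python3 - <<'E'
from h import *
plan((519,-358,84),-6.6);print(ctrl.get_obs()["ft_force"],ctrl.get_obs()["grasp_force"])
E
```

```text
t 40.12 at [ 519.2 -358.7   86.3] psi -6.63 w 13.9 | turn -0.0003 | shift now [-0.005 -0.013  0.045] after turn [-0.005 -0.013  0.045]
[-1.59394046 -0.90879514  4.98976656] 30.002350509166718
```

Request:
apply_moves:
  targets:
    - [-1,[0,0.1,0],[0,0,0]]
    - [-1,[0,0.15,0],[0,0,0]]
    - [-1,[0,0.2,0],[0,0,0]]
    - [-1,[0,0.2,0],[0,0,0]]
    - [-1,[0,0.15,0],[0,0,0]]
    - [-1,[0,0.1,0],[0,0,0]]
    - [-1,[0,0,0],[0,0,0]]
    - [-1,[0,0,0],[0,0,0]]

```text
t: 41.12
ee_pos: [513.9, -402.8, 86.3]
orientation: [-3.136, 0.182, -0.001]
ft_force: [-2.0, 0.7, 7.3]
width: 13.7
grasp_force: 30.0
```

Request:
apply_moves:
  targets:
    - [-1,[0,0.03,0],[0,0,0]]
    - [-1,[0,0.03,0],[0,0,0]]
    - [-1,[0,0.03,0],[0,0,0]]

```text
t: 41.5
ee_pos: [513.4, -406.5, 86.2]
orientation: [-3.135, 0.182, -0.0]
ft_force: [-0.9, 4.3, 7.5]
width: 14.3
grasp_force: 30.0
```

Request:
apply_moves:
  targets:
    - [0,[0,0,0],[0,0,0]]
    - [0,[0,0,0],[0,0,0]]
    - [0,[0,0,0],[0,0,0]]
    - [0,[0,0,-0.5],[0,0,0]]
    - [0,[0,0,-0.8],[0,0,0]]
    - [0,[0,0,-0.5],[0,0,0]]
    - [0,[0,0,0],[0,0,-0.093]]
    - [0,[0,0,0],[0,0,0]]

```text
t: 42.5
ee_pos: [513.2, -407.4, 175.8]
orientation: [3.141, 0.046, 0.0]
ft_force: [0.1, -0.0, -0.3]
width: 43.7
grasp_force: 0.0
```

Request:
apply_moves:
  targets:
    - [0,[-0.01,-0.5,0],[0,0,0]]
    - [0,[-0.01,-0.9,0],[0,0,0]]
    - [0,[-0.01,-0.9,0],[0,0,0]]
    - [0,[-0.01,-0.9,0],[0,0,0]]
    - [0,[-0.01,-0.9,0],[0,0,0]]
    - [0,[-0.01,-0.9,0],[0,0,0]]
    - [0,[-0.01,-0.9,0],[0,0,0]]
    - [0,[-0.01,-0.9,0],[0,0,0]]

```text
t: 43.5
ee_pos: [498.3, -66.2, 175.2]
orientation: [-3.141, -0.042, 0.001]
ft_force: [1.3, 0.5, 0.2]
width: 43.5
grasp_force: 0.0
```

Request:
apply_moves:
  targets:
    - [0,[-0.01,-0.9,0],[0,0,0]]
    - [0,[-0.01,-0.9,0],[0,0,0]]
    - [0,[0,-0.45,0.2],[0,0,0]]
    - [0,[0,0,0.6],[0,0,0]]
    - [0,[0,0,0.7],[0,0,0]]
    - [0,[0,0,0.2],[0,0,0]]
    - [0,[0,0,0],[0,0,0]]
    - [0,[0,0,0],[0,0,0]]

```text
t: 44.5
ee_pos: [495.2, 44.7, 91.6]
orientation: [-3.141, -0.047, -0.002]
ft_force: [-0.8, 1.1, -0.0]
width: 43.8
grasp_force: 0.0
```

```bash
python3 - <<'E'
from h import *
plan((494.5,45.5,29),1.8)
im=ctrl.get_image("top"); b=ctrl.get_image("scene")
A=cv2.resize(im["pixels"][190:310,285:505],None,fx=3,fy=3,interpolation=cv2.INTER_CUBIC)
B=cv2.resize(b["pixels"][200:320,280:390],None,fx=2,fy=2)
cv2.imwrite("pics/rod.png",np.vstack([A,np.pad(B,((0,0),(0,660-220),(0,0)))]))
E
```

```text
t 44.5 at [495.2  44.7  91.6] psi 1.7 w 43.8 | turn -0.0011 | shift now [-0.015 -0.017  1.252] after turn [-0.013 -0.017  1.252]
```

View pics/rod.png

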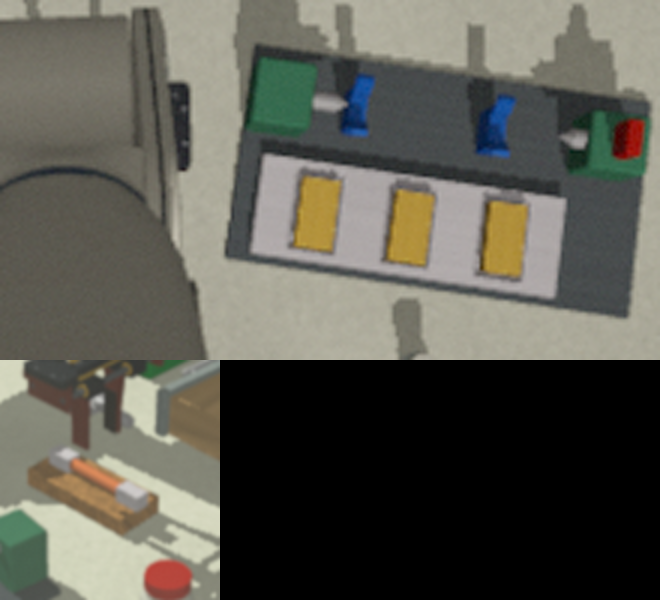

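Request:
apply_moves:
  targets:
    - [0,[-0.01,-0.02,0.4],[0,0,0]]
    - [0,[0,0,0.4],[0,0,0]]
    - [0,[0,0,0.3],[0,0,0]]
    - [0,[0,0,0.14],[0,0,0]]
    - [0,[0,0,0],[0,0,0]]
    - [-1,[0,0,0],[0,0,0]]
    - [-1,[0,0,0],[0,0,0]]
    - [-1,[0,0,0],[0,0,0]]

```text
t: 45.6
ee_pos: [494.1, 45.8, 29.0]
orientation: [-3.141, -0.048, -0.001]
ft_force: [0.5, 0.4, -0.3]
width: 17.3
grasp_force: 0.0
```

Request:
apply_moves:
  targets:
    - [-1,[0,0,0],[0,0,0]]
    - [-1,[0,0,0],[0,0,0]]
    - [-1,[0,0,0],[0,0,0]]
    - [-1,[0,0,0],[0,0,0]]

```text
t: 46.1
ee_pos: [494.1, 45.7, 29.0]
orientation: [-3.141, -0.048, -0.001]
ft_force: [-0.8, -0.6, 5.4]
width: 15.4
grasp_force: 30.0
```

Request:
apply_moves:
  targets:
    - [-1,[0,0,-0.2],[0,0,0]]
    - [-1,[0,0,-0.4],[0,0,0]]
    - [-1,[0,0,-0.6],[0,0,0]]
    - [-1,[0,0,-0.6],[0,0,0]]
    - [-1,[0,0,-0.4],[0,0,0]]
    - [-1,[0,0,0],[0,0,0]]

```text
t: 46.85
ee_pos: [494.7, 45.8, 140.1]
orientation: [-3.141, -0.048, -0.005]
ft_force: [-0.1, -0.9, -1.9]
width: 14.8
grasp_force: 30.0
```

Request:
apply_moves:
  targets:
    - [-1,[0,0,0],[0,0,-0.113]]
    - [-1,[0,0,0],[0,0,-0.113]]
    - [-1,[0,0,0],[0,0,-0.113]]
    - [-1,[0,0,0],[0,0,-0.113]]
    - [-1,[0,0,0],[0,0,-0.113]]
    - [-1,[0,0,0],[0,0,-0.113]]
    - [-1,[0,0,0],[0,0,-0.113]]
    - [-1,[0,0,0],[0,0,-0.113]]

```text
t: 47.85
ee_pos: [492.9, 45.7, 137.4]
orientation: [-2.344, -2.09, 0.003]
ft_force: [-0.0, -0.2, -1.6]
width: 15.1
grasp_force: 30.0
```

Request:
apply_moves:
  targets:
    - [-1,[0,0,0],[0,0,0]]
    - [-1,[0,0,0],[0,0,0]]

```text
t: 48.1
ee_pos: [493.4, 45.7, 138.1]
orientation: [-2.354, -2.079, 0.001]
ft_force: [-0.3, -0.2, -1.8]
width: 15.3
grasp_force: 30.0
```

```bash
python3 - <<'E'
from h import *
plan((531.8-1.15,-253-9.93,110),83.4)
E
```

```text
t 48.1 at [493.4  45.7 138.1] psi 82.91 w 15.3 | turn -0.0054 | shift now [-6.033  1.501  0.561] after turn [-6.046  1.45   0.562]
```

Request:
apply_moves:
  targets:
    - [-1,[-0.4,0.1,0],[0,0,-0.005]]
    - [-1,[-0.8,0.2,0],[0,0,0]]
    - [-1,[-0.8,0.2,0],[0,0,0]]
    - [-1,[-0.8,0.2,0],[0,0,0]]
    - [-1,[-0.8,0.2,0],[0,0,0]]
    - [-1,[-0.8,0.2,0],[0,0,0]]
    - [-1,[-0.8,0.2,0],[0,0,0]]
    - [-1,[-0.8,0.16,0],[0,0,0]]

```text
t: 49.1
ee_pos: [532.5, -262.0, 138.3]
orientation: [-2.346, -2.09, 0.0]
ft_force: [-0.2, -0.1, -1.8]
width: 15.0
grasp_force: 30.0
```

Request:
apply_moves:
  targets:
    - [-1,[-0.04,0,0.3],[0,0,0]]
    - [-1,[0,0,0.4],[0,0,0]]
    - [-1,[0,0,0.2],[0,0,0]]
    - [-1,[0,0,0],[0,0,0]]
    - [-1,[0,0,0],[0,0,0]]

```text
t: 49.72
ee_pos: [532.7, -262.3, 94.1]
orientation: [2.342, 2.093, 0.0]
ft_force: [-0.7, 0.4, -1.4]
width: 14.9
grasp_force: 30.0
```

```bash
python3 - <<'E'
from h import *
plan((531.8-1.15,-253-9.93,53.5),83.4)
b=ctrl.get_image("scene");a=ctrl.get_image("top")
B=cv2.resize(b["pixels"][250:370,150:310],None,fx=5,fy=5,interpolation=cv2.INTER_CUBIC)
cv2.imwrite("pics/mount.png",B)
for p in ((531.8,-253,60),(531.8+8.05,-253+69.5,60),(531.8-8.05,-253-69.5,60),(531.8-10*.115-8.6,-253-9.93-74.5,96),(531.8-10*.115+8.6,-253-9.93+74.5,96)): print(((w2pix(b,p)-[150,250])*5).round())
E
```

```text
t 49.73 at [ 532.7 -262.3   94.1] psi 83.57 w 14.9 | turn 0.0019 | shift now [-0.017 -0.04   0.812] after turn [-0.017 -0.04   0.812]
[436. 301.]
[578. 238.]
[284. 368.]
[241. 312.]
[564. 175.]
```

View pics/mount.png

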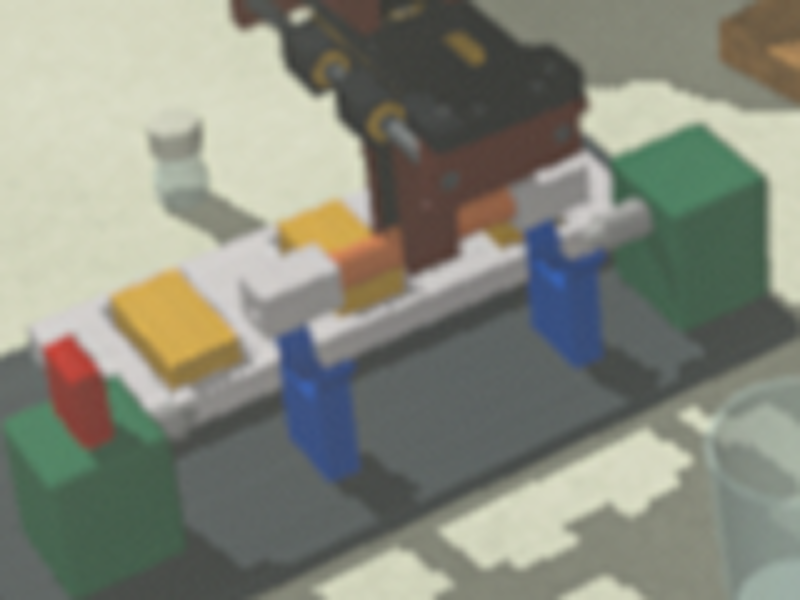

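```bash
python3 - <<'E'
from h import *
b=ctrl.get_image("scene");c=np.array([531.8,-253,0]);X=np.array([.9934,-.115,0]);Y=np.array([.115,.9934,0])
f=lambda x,y,z:((w2pix(b,c+X*x+Y*y+[0,0,z])-[150,250])*5+2).round().tolist()
for n,p in dict(tailarm_m=(-14,-59,72),tailarm_p=(14,-59,72),headarm_m=(-14,59,72),headarm_p=(14,59,72),tip=(0,70,60),coneroot=(0,94,60),block1=(-90,0,35),block2=(-90,-80,35),block2cornerPP=(-74+14,-64,35)).items(): print(n,f(*p))
o=ctrl.get_obs()["ee_pos"]
g=lambda x,y,z:((w2pix(b,np.array([o[0],o[1],0])+X*x+Y*y+[0,0,o[2]+z])-[150,250])*5+2).round().tolist()
for s in(-75,75):print("rod end",[g(x,s,z) for x in(-10,10) for z in(-4,16)],"ferr inner top",g(10,s*41/75,16),"tcp",g(0,0,0))
E
```

```text
tailarm_m [291.0, 318.0]
tailarm_p [325.0, 354.0]
headarm_m [540.0, 211.0]
headarm_p [575.0, 244.0]
tip [580.0, 240.0]
coneroot [627.0, 220.0]
block1 [338.0, 244.0]
block2 [171.0, 313.0]
block2cornerPP [238.0, 335.0]
rod end [[236.0, 315.0], [231.0, 275.0], [260.0, 341.0], [254.0, 301.0]] ferr inner top [333.0, 268.0] tcp [414.0, 248.0]
rod end [[558.0, 178.0], [556.0, 140.0], [584.0, 201.0], [582.0, 162.0]] ferr inner top [511.0, 192.0] tcp [414.0, 248.0]
```

Request:
apply_moves:
  targets:
    - [-1,[-0.04,-0.04,0.2],[0,0,0]]
    - [-1,[0,0,0.2],[0,0,0]]
    - [-1,[0,0,0.1],[0,0,0]]
    - [-1,[0,0,0.1],[0,0,0]]
    - [-1,[0,0,0.1],[0,0,0]]
    - [-1,[0,0,0],[0,0,0]]
    - [-1,[0,0,0],[0,0,0]]

```text
t: 50.75
ee_pos: [530.3, -264.4, 58.8]
orientation: [2.343, 2.093, 0.0]
ft_force: [-0.1, -0.2, -1.9]
width: 15.2
grasp_force: 30.0
```

Request:
apply_moves:
  targets:
    - [-1,[0,0,0.04],[0,0,0]]
    - [-1,[0,0,0.04],[0,0,0]]
    - [-1,[0,0,0.02],[0,0,0]]
    - [-1,[0,0,0],[0,0,0]]

```text
t: 51.25
ee_pos: [530.1, -264.3, 53.6]
orientation: [-2.343, -2.093, 0.0]
ft_force: [-0.1, -0.6, -2.0]
width: 15.1
grasp_force: 30.0
```

Request:
apply_moves:
  targets:
    - [-1,[0,0,0.01],[0,0,0]]
    - [-1,[0,0,0.01],[0,0,0]]
    - [-1,[0,0,0],[0,0,0]]

```text
t: 51.62
ee_pos: [530.2, -264.3, 53.5]
orientation: [2.343, 2.093, 0.0]
ft_force: [-3.1, 0.9, 7.8]
width: 15.2
grasp_force: 30.0
```

Request:
apply_moves:
  targets:
    - [-0.1,[0,0,0],[0,0,0]]
    - [-0.1,[0,0,0],[0,0,0]]
    - [-0.1,[0,0,0],[0,0,0]]
    - [-0.1,[0,0,-0.3],[0,0,0]]
    - [-0.1,[0,0,-0.6],[0,0,0]]
    - [-0.1,[0,0,-0.8],[0,0,0]]
    - [-0.1,[0,0,-0.6],[0,0,0]]
    - [-0.1,[0,0,0],[0,0,0]]

```text
t: 52.62
ee_pos: [531.9, -265.2, 171.1]
orientation: [2.339, 2.089, 0.003]
ft_force: [1.1, -1.0, 0.4]
width: 39.7
grasp_force: 0.0
```

Request:
apply_moves:
  targets:
    - [0,[-0.1,-0.3,0],[0,0,0.114]]
    - [0,[0,-0.5,0],[0,0,0.114]]
    - [0,[0,0,0],[0,0,0.114]]
    - [0,[0,0,0],[0,0,0.114]]
    - [0,[0,0,0],[0,0,0.114]]
    - [0,[0,0,0],[0,0,0.114]]
    - [0,[0,0,0],[0,0,0.114]]
    - [0,[0,0,0],[0,0,0.114]]

```text
t: 53.62
ee_pos: [490.1, -260.1, 166.8]
orientation: [-3.141, -0.031, 0.002]
ft_force: [0.8, 0.1, 0.6]
width: 43.9
grasp_force: 0.0
```

Request:
apply_moves:
  targets:
    - [0,[0,0.8,0],[0,0,0.088]]
    - [0,[0,0.8,0],[0,0,0]]
    - [0,[0,0.6,0],[0,0,0]]
    - [0,[0,0,0],[0,0,0]]

```text
t: 54.12
ee_pos: [483.1, -371.3, 166.8]
orientation: [-3.136, 0.18, 0.001]
ft_force: [0.1, 0.9, 0.6]
width: 43.9
grasp_force: 0.0
```

```bash
python3 - <<'E'
from h import *
plan((513.4,-406.5,85),-6.6)
b=ctrl.get_image("scene")
B=cv2.resize(b["pixels"][255:365,160:310],None,fx=5,fy=5,interpolation=cv2.INTER_CUBIC)
cv2.imwrite("pics/laid.png",B)
E
```

```text
t 54.12 at [ 483.1 -371.3  166.8] psi -6.58 w 43.9 | turn 0.0002 | shift now [0.683 0.63  1.635] after turn [0.682 0.629 1.636]
```

View pics/laid.png

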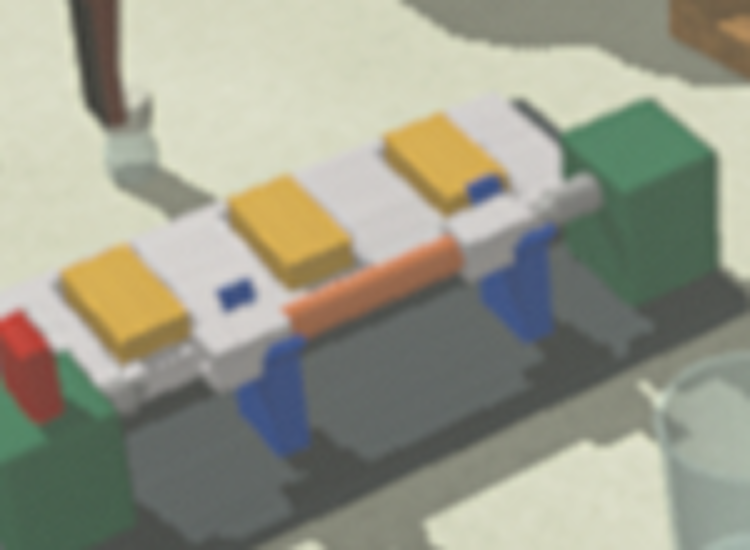

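Request:
apply_moves:
  targets:
    - [0,[0.34,0.32,0],[0,0,0]]
    - [0,[0.34,0.31,0],[0,0,0]]
    - [0,[0,0,0.5],[0,0,0]]
    - [0,[0,0,0.6],[0,0,0]]
    - [0,[0,0,0.4],[0,0,0]]
    - [0,[0,0,0.12],[0,0,0]]
    - [0,[0,0,0],[0,0,0]]
    - [0,[0,0,0],[0,0,0]]

```text
t: 55.18
ee_pos: [514.8, -405.5, 87.8]
orientation: [3.136, -0.176, 0.002]
ft_force: [-0.4, 0.1, 0.4]
width: 44.0
grasp_force: 0.0
```

Request:
apply_moves:
  targets:
    - [-1,[0,0,0],[0,0,0]]
    - [-1,[0,0,0],[0,0,0]]
    - [-1,[0,0,0],[0,0,0]]
    - [-1,[0,0,0],[0,0,0]]
    - [-1,[0,0,0],[0,0,0]]
    - [-1,[0,0,0],[0,0,0]]

```text
t: 55.92
ee_pos: [514.2, -405.5, 86.9]
orientation: [3.136, -0.177, 0.0]
ft_force: [-2.1, -3.6, 1.3]
width: 13.9
grasp_force: 30.0
```

Request:
apply_moves:
  targets:
    - [-1,[0,-0.1,0],[0,0,0]]
    - [-1,[0,-0.12,0],[0,0,0]]
    - [-1,[0,-0.12,0],[0,0,0]]
    - [-1,[0,-0.1,0],[0,0,0]]
    - [-1,[0,-0.05,0],[0,0,0]]
    - [-1,[0,0,0],[0,0,0]]

```text
t: 56.68
ee_pos: [517.2, -380.2, 86.9]
orientation: [-3.136, 0.176, -0.001]
ft_force: [-0.3, -1.1, 5.3]
width: 13.8
grasp_force: 30.0
```

Request:
apply_moves:
  targets:
    - [-1,[0,-0.05,0],[0,0,0]]
    - [-1,[0,-0.05,0],[0,0,0]]
    - [-1,[0,-0.04,0],[0,0,0]]
    - [-1,[0,-0.04,0],[0,0,0]]
    - [-1,[0,-0.03,0],[0,0,0]]

```text
t: 57.3
ee_pos: [518.4, -370.6, 86.9]
orientation: [3.136, -0.177, 0.001]
ft_force: [-0.7, -5.5, 4.5]
width: 13.8
grasp_force: 30.0
```

Request:
apply_moves:
  targets:
    - [-1,[0,-0.02,0],[0,0,0]]
    - [-1,[0,-0.02,0],[0,0,0]]

```text
t: 57.55
ee_pos: [518.7, -368.6, 86.9]
orientation: [3.136, -0.176, 0.001]
ft_force: [-1.2, -4.9, 5.9]
width: 14.1
grasp_force: 30.0
```

Request:
apply_moves:
  targets:
    - [-1,[0,-0.02,0],[0,0,0]]
    - [-1,[0,-0.02,0],[0,0,0]]

```text
t: 57.8
ee_pos: [518.9, -366.8, 86.9]
orientation: [3.136, -0.176, 0.001]
ft_force: [-0.0, -6.0, 4.6]
width: 13.7
grasp_force: 30.0
```

Request:
apply_moves:
  targets:
    - [-1,[0,-0.02,0],[0,0,0]]
    - [-1,[0,0,0],[0,0,0]]

```text
t: 58.05
ee_pos: [518.9, -366.1, 86.9]
orientation: [3.135, -0.176, 0.001]
ft_force: [-0.0, -7.6, 4.3]
width: 13.9
grasp_force: 30.0
```

Request:
apply_moves:
  targets:
    - [-1,[0,-0.02,0],[0,0,0]]
    - [-1,[0,0,0],[0,0,0]]

```text
t: 58.3
ee_pos: [519.0, -365.7, 86.9]
orientation: [3.134, -0.176, 0.002]
ft_force: [-0.2, -10.0, 2.7]
width: 13.7
grasp_force: 30.0
```

Request:
apply_moves:
  targets:
    - [-1,[0,-0.02,0],[0,0,0]]
    - [-1,[0,0,0],[0,0,0]]

```text
t: 58.55
ee_pos: [519.1, -365.4, 86.9]
orientation: [3.134, -0.176, 0.002]
ft_force: [-1.5, -12.5, 3.1]
width: 13.8
grasp_force: 30.0
```

Request:
apply_moves:
  targets:
    - [-1,[0,-0.02,0],[0,0,0]]
    - [-1,[0,-0.02,0],[0,0,0]]
    - [-1,[0,0,0],[0,0,0]]
    - [-1,[0,0,0],[0,0,0]]

```text
t: 59.05
ee_pos: [519.2, -364.8, 86.9]
orientation: [3.132, -0.176, 0.003]
ft_force: [-2.1, -18.3, 0.3]
width: 13.8
grasp_force: 30.0
```

Request:
apply_moves:
  targets:
    - [-1,[0,-0.02,0],[0,0,0]]
    - [-1,[0,-0.02,0],[0,0,0]]
    - [-1,[0,0,0],[0,0,0]]
    - [-1,[0,0,0],[0,0,0]]

```text
t: 59.55
ee_pos: [519.2, -364.2, 86.9]
orientation: [3.13, -0.175, 0.003]
ft_force: [-4.0, -25.3, -1.5]
width: 14.2
grasp_force: 30.0
```

Request:
apply_moves:
  targets:
    - [-1,[0,0.05,0],[0,0,0]]
    - [-1,[0,0.05,0],[0,0,0]]
    - [-1,[0,0,0],[0,0,0]]

```text
t: 59.92
ee_pos: [519.1, -365.0, 86.9]
orientation: [3.136, -0.177, 0.001]
ft_force: [-0.2, -5.9, 5.3]
width: 13.6
grasp_force: 30.0
```

Request:
apply_moves:
  targets:
    - [0,[0,0,0],[0,0,0]]
    - [0,[0,0,0],[0,0,0]]
    - [0,[0,0,0],[0,0,0]]
    - [0,[0,0,-0.4],[0,0,0]]
    - [0,[0,0,-0.7],[0,0,0]]
    - [0,[0,0,-0.7],[0,0,0]]
    - [0,[0,0,-0.6],[0,0,0]]
    - [0,[0,0,0],[0,0,0]]

```text
t: 60.92
ee_pos: [520.3, -365.4, 210.7]
orientation: [3.133, -0.176, 0.009]
ft_force: [0.6, 0.2, -0.0]
width: 43.6
grasp_force: 0.0
```

Request:
apply_moves:
  targets:
    - [-0.3,[-0.5,-0.5,0],[0,0,0]]
    - [-0.3,[-0.7,-0.9,0],[0,0,0]]
    - [-0.3,[-0.7,-0.9,0],[0,0,0]]
    - [-0.3,[-0.7,-0.9,0],[0,0,0]]
    - [-0.3,[0,-0.9,0],[0,0,0]]
    - [-0.3,[0,-0.9,0],[0,0,0]]
    - [-0.3,[0,-0.9,0],[0,0,0]]
    - [-0.3,[0,-0.9,0],[0,0,0]]

```text
t: 61.92
ee_pos: [427.1, -10.4, 206.3]
orientation: [-3.137, 0.177, 0.001]
ft_force: [1.2, 0.8, 0.5]
width: 31.0
grasp_force: 0.0
```

```bash
python3 - <<'E'
from h import *
b=ctrl.get_image("scene");a=ctrl.get_image("top")
B=cv2.resize(b["pixels"][265:355,165:305],None,fx=4,fy=4,interpolation=cv2.INTER_CUBIC)
A=cv2.resize(a["pixels"][195:255,360:500],None,fx=4,fy=4,interpolation=cv2.INTER_CUBIC)
cv2.imwrite("pics/home.png",np.vstack([A,B[:350]]))
plan((422.6,350,150),88.9)
E
```

```text
t 62.02 at [427.3  -8.9 206.3] psi -6.21 w 30.2 | turn -1.0568 | shift now [-0.868 -7.124  1.131] after turn [ 7.174 -0.231  1.125]
```

View pics/home.png

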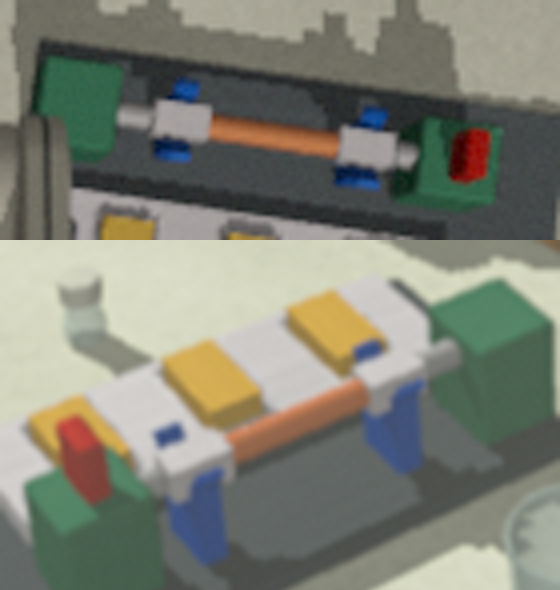

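Request:
apply_moves:
  targets:
    - [-0.3,[0,0,0],[0,0,-0.117]]
    - [-0.3,[0,0,0],[0,0,-0.117]]
    - [-0.3,[0,0,0],[0,0,-0.117]]
    - [-0.3,[0,0,0],[0,0,-0.117]]
    - [-0.3,[0,0,0],[0,0,-0.117]]
    - [-0.3,[0,0,0],[0,0,-0.117]]
    - [-0.3,[0,0,0],[0,0,-0.117]]
    - [-0.3,[0,0,0],[0,0,-0.117]]

```text
t: 63.02
ee_pos: [427.1, -12.5, 206.2]
orientation: [-2.439, -1.979, 0.002]
ft_force: [0.1, -0.3, 0.5]
width: 30.5
grasp_force: 0.0
```

Request:
apply_moves:
  targets:
    - [-0.3,[0,0,0],[0,0,-0.117]]
    - [-0.3,[0.9,0,0],[0,0,0]]
    - [-0.3,[0.9,0,0],[0,0,0]]
    - [-0.3,[0.9,0,0],[0,0,0]]
    - [-0.3,[0.9,0,0],[0,0,0]]
    - [-0.3,[0.9,0,0],[0,0,0]]
    - [-0.3,[0.9,0,0],[0,0,0]]
    - [-0.3,[0.9,0,0],[0,0,0]]

```text
t: 64.03
ee_pos: [436.7, 303.5, 206.1]
orientation: [2.254, 2.189, -0.002]
ft_force: [0.4, 0.3, -1.0]
width: 30.8
grasp_force: 0.0
```

Request:
apply_moves:
  targets:
    - [-0.3,[0.6,0,0],[0,0,0]]
    - [-0.3,[0.2,0,0.4],[0,0,0]]
    - [-0.3,[0,0,0.7],[0,0,0]]
    - [-0.3,[0,0,0],[0,0,0]]
    - [-0.3,[0,0,0],[0,0,0]]

```text
t: 64.65
ee_pos: [438.2, 342.0, 151.6]
orientation: [-2.255, -2.188, 0.001]
ft_force: [0.5, 0.4, 0.0]
width: 30.9
grasp_force: 0.0
```

```bash
python3 - <<'E'
from h import *
plan((421,350,38),88.9)
E
```

```text
t 64.65 at [438.2 342.  151.6] psi 88.28 w 30.9 | turn -0.0069 | shift now [ 0.15  -0.347  2.272] after turn [ 0.153 -0.347  2.272]
```

Request:
apply_moves:
  targets:
    - [-0.3,[0.15,-0.35,0],[0,0,-0.007]]
    - [-0.3,[0,0,0.5],[0,0,0]]
    - [-0.3,[0,0,0.7],[0,0,0]]
    - [-0.3,[0,0,0.6],[0,0,0]]
    - [-0.3,[0,0,0.3],[0,0,0]]
    - [-0.3,[0,0,0.15],[0,0,0]]
    - [-0.3,[0,0,0],[0,0,0]]

```text
t: 65.53
ee_pos: [420.9, 351.2, 39.6]
orientation: [2.241, 2.201, 0.001]
ft_force: [1.0, 0.4, -0.2]
width: 30.8
grasp_force: 0.0
```

Request:
apply_moves:
  targets:
    - [-1,[0,0,0],[0,0,0]]
    - [-1,[0,0,0],[0,0,0]]
    - [-1,[0,0,0],[0,0,0]]
    - [-1,[0,0,0],[0,0,0]]
    - [-1,[0,0,0],[0,0,0]]
    - [-1,[0,0,0],[0,0,0]]

```text
t: 66.28
ee_pos: [421.1, 351.2, 39.8]
orientation: [2.241, 2.201, 0.001]
ft_force: [-0.9, 0.1, 5.8]
width: 10.3
grasp_force: 30.0
```

Request:
apply_moves:
  targets:
    - [-1,[0,0.2,0],[0,0,0]]
    - [-1,[0,0.5,0],[0,0,0]]
    - [-1,[0,0.6,0],[0,0,0]]
    - [-1,[0,0.6,0],[0,0,0]]
    - [-1,[0,0.6,0],[0,0,0]]
    - [-1,[0,0.4,0],[0,0,0]]
    - [-1,[0,0.2,0],[0,0,0]]
    - [-1,[0,0,0],[0,0,0]]

```text
t: 67.28
ee_pos: [577.0, 348.9, 39.8]
orientation: [2.242, 2.2, 0.004]
ft_force: [1.7, 4.3, 4.9]
width: 9.6
grasp_force: 30.0
```

Request:
apply_moves:
  targets:
    - [-1,[0,0.05,0],[0,0,0]]
    - [-1,[0,0.05,0],[0,0,0]]
    - [-1,[0,0,0],[0,0,0]]

```text
t: 67.65
ee_pos: [580.5, 348.8, 39.8]
orientation: [-2.241, -2.202, -0.002]
ft_force: [0.8, 3.8, 5.5]
width: 10.4
grasp_force: 30.0
```

Request:
apply_moves:
  targets:
    - [-1,[0,0.04,0],[0,0,0]]
    - [-1,[0,0.04,0],[0,0,0]]
    - [-1,[0,0,0],[0,0,0]]

```text
t: 68.03
ee_pos: [584.4, 348.8, 39.9]
orientation: [-2.241, -2.202, -0.002]
ft_force: [0.6, 2.7, 5.6]
width: 10.0
grasp_force: 30.0
```

Request:
apply_moves:
  targets:
    - [-1,[0,0.04,0],[0,0,0]]
    - [-1,[0,0.04,0],[0,0,0]]
    - [-1,[0,0,0],[0,0,0]]

```text
t: 68.4
ee_pos: [588.4, 348.7, 39.8]
orientation: [-2.241, -2.202, -0.002]
ft_force: [-0.1, 4.1, 5.9]
width: 10.0
grasp_force: 30.0
```

Request:
apply_moves:
  targets:
    - [-1,[0,0.03,0],[0,0,0]]
    - [-1,[0,0.03,0],[0,0,0]]
    - [-1,[0,0,0],[0,0,0]]

```text
t: 68.78
ee_pos: [591.3, 348.6, 39.8]
orientation: [-2.241, -2.201, -0.002]
ft_force: [-0.5, 2.9, 5.2]
width: 10.2
grasp_force: 30.0
```

Request:
apply_moves:
  targets:
    - [-1,[0,0.03,0],[0,0,0]]
    - [-1,[0,0.03,0],[0,0,0]]
    - [-1,[0,0,0],[0,0,0]]

```text
t: 69.15
ee_pos: [594.3, 348.6, 39.8]
orientation: [-2.241, -2.202, -0.002]
ft_force: [0.2, 3.8, 5.1]
width: 10.4
grasp_force: 30.0
```

Request:
apply_moves:
  targets:
    - [-1,[0,0.03,0],[0,0,0]]
    - [-1,[0,0.03,0],[0,0,0]]
    - [-1,[0,0,0],[0,0,0]]

```text
t: 69.53
ee_pos: [594.6, 348.5, 39.8]
orientation: [-2.239, -2.199, 0.005]
ft_force: [-9.5, 5.2, 12.2]
width: 10.2
grasp_force: 30.0
```

Request:
apply_moves:
  targets:
    - [-1,[0,0.03,0],[0,0,0]]
    - [-1,[0,0.03,0],[0,0,0]]
    - [-1,[0,0,0],[0,0,0]]

```text
t: 69.9
ee_pos: [594.6, 348.5, 39.8]
orientation: [-2.237, -2.197, 0.013]
ft_force: [-20.5, 5.7, 19.7]
width: 10.0
grasp_force: 30.0
```

Request:
apply_moves:
  targets:
    - [-1,[0,-0.04,0],[0,0,0]]
    - [-1,[0,-0.04,0],[0,0,0]]
    - [-1,[0,0,0],[0,0,0]]

```text
t: 70.28
ee_pos: [594.6, 348.6, 39.8]
orientation: [-2.24, -2.201, 0.002]
ft_force: [-5.9, 3.5, 9.3]
width: 10.2
grasp_force: 30.0
```

Request:
apply_moves:
  targets:
    - [-0.3,[0,0,0],[0,0,0]]
    - [-0.3,[0,0,0],[0,0,0]]
    - [-0.3,[0,0,0],[0,0,0]]
    - [-0.3,[0,0,-0.4],[0,0,0]]
    - [-0.3,[0,0,-0.8],[0,0,0]]
    - [-0.3,[0,0,-0.9],[0,0,0]]
    - [-0.3,[0,0,-0.9],[0,0,0]]
    - [-0.3,[0,0,0],[0,0,0]]

```text
t: 71.28
ee_pos: [599.4, 349.0, 195.4]
orientation: [2.24, 2.199, 0.014]
ft_force: [-0.3, 0.2, -1.2]
width: 30.9
grasp_force: 0.0
```

Request:
apply_moves:
  targets:
    - [0,[-0.5,-0.6,0],[0,0,0]]
    - [0,[-0.8,-0.6,0],[0,0,0]]
    - [0,[-0.8,-0.6,0],[0,0,0]]
    - [0,[-0.8,-0.6,0],[0,0,0]]
    - [0,[-0.5,-0.6,0],[0,0,0]]
    - [0,[0,0,0],[0,0,0]]
    - [0,[0,0,0],[0,0,0]]

```text
t: 72.15
ee_pos: [444.5, 180.9, 189.6]
orientation: [2.241, 2.201, 0.002]
ft_force: [0.9, 0.3, -0.1]
width: 44.0
grasp_force: 0.0
```

```bash
python3 - <<'E'
from h import *
o=ctrl.get_obs();print(o["t"],o["ee_pos"],o["ft_force"])
im=ctrl.get_image("top");save(im,"end",(110,60,510,310),2)
E
```

```text
72.15 [444.52899864 180.8525908  189.59204278] [ 0.85503461  0.34853314 -0.05213306]
```

View pics/end.png

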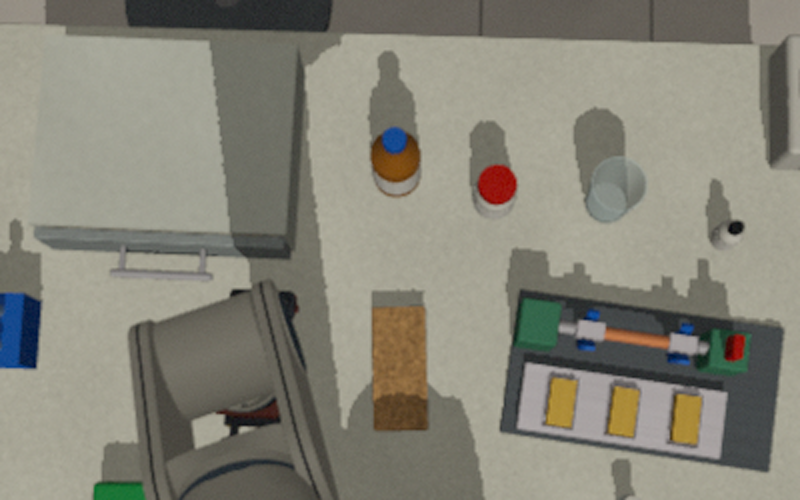

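```bash
python3 -c "
from h import *
print(ctrl.close_job())"
```

```text
the job is handed in; nothing more can be done
None
```

The job is handed in at about 72 s: all three brass blocks look seated in their pockets, the rod is mounted between the centres (estimated tailstock travel about 46.5 mm, inside the 45–49 mm home range), the drawer is pushed against its stop, the gripper is released and clear, and the bystanders visible in the last picture stand where they were.

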